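Clean down the screw feed's bed and seam

ROBOT

A 7-joint arm with a two-finger parallel gripper is mounted at the origin on the work surface. World frame = base frame: x ahead of the robot, y to its left, z up, the work surface at z = 0. Lengths are in m, angles in rad, forces in N, time in s.
With the tool pointing down it reaches from about 0.35 to 0.9 m from the base axis. Payload 7.2 kg.
Tool frame: the origin (TCP) lies between the finger pads; the fingertips stand tip_reach ahead of it and the grasp point (between the pads) is the TCP (tip_reach is the distance from the TCP to the fingertips, in m); z points along the fingers, y is the line along which they close (so a half turn about z gives the same grasp; the last joint's range is limited). The gripper opens to 85 mm and grips with 20 to 120 N. Pads are 22 mm wide; open, the fingers measure 114 mm over their backs; the gripper's body (76 mm by 85 mm) begins 54 mm behind the grasp point. The pads swing forward as they close: fully open they stand 13 mm farther back than shut.
Start: joints at [1.057, 0.411, -0.013, 1.596, 0.006, 1.134, -0.082], TCP at [0.269, -0.564, 0.217] pointing down, gripper open.
Joint ranges: [-2.95, 2.95], [-0.29, 1.99], [-1.47, 1.44], [0.14, 2.54], [-1.03, 4.17], [0.13, 1.85], [-2.86, 2.86]. Speed limits (rad/s): [2.39, 2.39, 3.01, 3.01, 3.14, 3.14, 3.14].

INTERFACE

Orientations are given as a 3x3 rotation matrix whose columns are the frame's x, y, z axes.
In Python, from cell import * gives the robot as it stands.
- The arm moves only by the tool jog_arm, never from a script. Its argument "increments" is a list of rows, each a list of 7 numbers: the shift along the tool's x, y, z in units of 0.15 m (1.0 is 0.15 m), then the turn, a rotation vector about the tool's x, y, z in units of 2 pi rad (1.0 is 2 pi rad), then the closure, from -1 (fully open) to 1 (shut). A call has 1 to 5 rows; each row is the pose to reach, as a shift and turn from the pose commanded when the call began, along the tool's axes at that moment, turning the shorter way round; what a row does not reach only later rows make up. A row lasts 1/12 s, in which the tool goes at most 41.7 mm and 7.16 degrees, less where a joint would pass 70% of its speed; a pose out of reach is approached as far as the arm can. A call with a number of a shift or a turn outside -1 to 1 is refused whole. A call with a gripper value outside its range is refused whole. The fingers move at their own pace and stop on an object; "newtons" is the grip in N (left out, the last holds). Time passes only in rows, so rows that repeat a pose let the fingers close. It gives the time, the measured TCP pose, the force, the opening and the grip force at its end, in the units of the state.
- get_obs(): the state, without advancing time (a new reading comes with each control period).
- read_camera(name): name is "side" or "top"; returns a dict with "img" (480x640x3 uint8, red, green, blue), "depth" (480x640 float32, m along the optical axis (not along the pixel's ray), 0 where there is no reading), "fx", "fy", "cx", "cy" (pixels), "dist" ([k1, k2, p1, p2, k3] as OpenCV has them; the pictures are not rectified), "view" (4x4, takes a point from world to camera coordinates). Camera axes: x right, y down, z forward; pixel columns grow to the right and rows downward; lengths in m; the calibration is good to about 2 mm. A picture is of the moment at which its call begins.
- hand_in(): hands the job in; it is judged then, once.
The state is a dict: "t": time; "q": joint angles; "qd": joint speeds; "effort": joint torques, N m; "tcp_pos": TCP position; "tool_rot": TCP orientation; "force": force on the tool from outside, world axes, zero at the start; "ft_torque": the same for the moment, N m; "width": finger opening in m; "grasp_force": force on a finger pad.
Only numpy, scipy, OpenCV 4.12 (cv2) and the standard library are available. Lean on these libraries where they do the work, as an engineer would, in place of code of your own. Each camera call takes 0.05 s, during which the arm holds its last target. There are 200 camera calls.

TASK

Clean down the screw feed: with the scraper block, wipe all four brass chips off the bed into the green catch tray at its end without touching them with the fingers, and stand the scraper back upright on its cork pad. Then take the bent scribe and draw its tip slowly, down in the groove, along the seam of the bed from the knob end to the tray end, and lay it back on its wooden rest, pointing much as it did before. Leave everything else on the bench where it is.

Things in the scene. Friction and masses are not known exactly. Their poses are not given: they have to be found in the camera images.
- feed: Screw feed, fixed. Origin: on the bench under the mid bed. +y: along bed and seam to the brass head and knob; -y: tray; x: across. Aluminium bed: flat top 40 mm above the bench, y -85 to +85 mm. Side rails at |x| 50 to 62 mm rise 8 mm above it, leaving a 100 mm channel. Head from y = +86 mm, 68 mm tall, x -68 to +122 mm. Screw, bearing, nut, knob at x 76 to 114 mm, up to 56 mm tall.
- seam_start (a point): start of the seam, a straight groove along the bed at feed x = 0, 8 mm wide, 6 mm deep, open at the tray end. Point on its centre line, level with the bed top, 25 mm from the knob end of the bed (feed y = +60 mm)
- seam_end (a point): point on the seam's centre line, level with the bed top, 15 mm from the tray end of the bed (feed y = -70 mm)
- tray (a point): middle of the green open catch tray's floor, 4 mm above the bench. Inside: feed x -61 to +61 mm, y -150 mm to the bed's end at -85 mm; rim 34 mm above the bench, lower than the bed: chips pushed over the bed's -y end drop in
- scraper: Scraper, 130 to 210 g: steel block 84 mm long (its x) x 24 thick (y) x 22 tall, flat underneath, with a yew handle on top, 50 mm long (x) x 22 thick (y), from 22 to 68 mm above the underside. Origin: centre of the underside. Grip the handle from above across y. Same either way round.
- scraper_pad: Cork pad 130 (x) x 90 (y) x 8 mm, fixed on the bench, on which the scraper stands; origin at the centre of its underside. It and the scribe rest may be on either side of the feed.
- scribe: Bent steel scribe, 70 g: square shank 125 mm long (x -62 to +62 mm), 10 wide (y), 14 tall, a 4 mm wire at its +x end bent straight down. Origin: underside of the shank at mid length, near the centre of mass. Lies level on its rest. Grip the shank from above across y at mid length, between the rails.
- scribe_tip (a point): the scribe's point: 75 mm along +x from the scribe's origin and 30 mm below the underside of its shank (rounded, 4 mm across)
- scribe_rest: Dark wooden rest, fixed: base 110 (x) x 66 (y) x 10 mm, two cross rails 14 mm thick at x = -35 and +35 mm, 66 mm long in y, tops 40 mm above the bench, 56 mm clear between. The shank lies across both, tip hanging past the +x end. Origin: centre of its underside.
- chip1: Loose brass chip, a stepped offcut about 18 x 15 x 10 mm, 12 g; origin at its underside, starts on the bed
- chip2: Loose brass chip, a stepped offcut about 18 x 15 x 10 mm, 12 g; origin at its underside, starts on the bed
- chip3: Loose brass chip, a stepped offcut about 18 x 15 x 10 mm, 12 g; origin at its underside, starts on the bed
- chip4: Loose brass chip, a stepped offcut about 18 x 15 x 10 mm, 12 g; origin at its underside, starts on the bed
- whistle: Bystander: brass tin whistle 300 mm long with yew mouthpiece, lying behind the feed; origin at its underside
- plug: Bystander: small yew fipple plug 36 x 14 x 14 mm; origin at its underside
- hone: Bystander: grey stone honing block 150 x 50 x 25 mm; origin at its underside
- oil: Bystander: small amber oil bottle, 40 mm diameter, 85 mm tall; origin at its underside
- rule: Bystander: bare steel rule 150 x 25 x 4 mm lying flat; origin at its underside
- gauge: Bystander: brass ring gauge, 42 mm outside diameter, 12 mm tall; origin at its underside
Mind the look-alikes: they are no part of the job. What is shaped like the scribe but blue, pink or purple is not meant.

How it is judged:
By the outcome, as a careful person would: the job done as asked, in the order asked, and still so for the second after the job is handed in, with the robot touching nothing.
It also fails if it takes over 72 s, if anything falls off the work surface, if the arm or the gripper's body presses on something with over 40 N, if the wrist force passes 120 N, or if a joint passes its speed limit or range.

## Working session

There is one attempt and no reset: what is moved stays moved. The work goes in short steps, Python scripts to look and compute and a tool call to move; the robot and the scene stay as the last step left them, time stands still between calls to the robot, and variables do not carry over. Pictures are saved under pics/ and viewed, at most 10 in all, crops included, and the job is handed in when it is done.

Besides the shell and the picture viewer there is one more tool, called after "Call:" by a JSON object that holds its "method" and its "body", one argument or row to a line. jog_arm: Moves the arm, as the interface text tells. Its arguments: {"type":"object","properties":{"increments":{"type":"array"},"newtons":{"type":"number"}},"required":["increments"]}

```bash
mkdir -p pics; python3 - <<'E'
from cell import *
import cv2,numpy as np,pickle
for n in ("top","side"):
    c=read_camera(n); cv2.imwrite(f"pics/{n}0.png",c["img"][...,::-1]); pickle.dump(c,open(f"{n}0.pkl","wb"))
    print(n,c["fx"],c["fy"],c["cx"],c["cy"],c["dist"],np.round(c["view"],3).tolist())
print(get_obs())
E
```

```text
top 439.81581655110864 439.81581655110864 319.8518594214137 241.89657123708892 [0.01045985 0.         0.         0.         0.        ] [[-0.002, -1.0, 0.027, 0.072], [-0.993, -0.001, -0.119, 0.548], [0.119, -0.027, -0.993, 1.045], [0.0, 0.0, 0.0, 1.0]]
side 508.84890407397296 508.84890407397296 317.03469618219447 241.05411823857273 [-0.02283655  0.          0.          0.          0.        ] [[0.987, -0.162, -0.003, -0.529], [-0.116, -0.696, -0.709, 0.148], [0.113, 0.7, -0.705, 1.311], [0.0, 0.0, 0.0, 1.0]]
{'t': 0.1, 'q': array([ 1.05679383,  0.41180522, -0.01272663,  1.59698556,  0.00560845,
        1.1342713 , -0.08220341]), 'qd': array([ 1.37766976e-03, -2.40856577e-03, -1.44064386e-03, -1.52545818e-03,
        4.82167139e-05,  2.31916208e-03, -2.20025880e-03]), 'effort': array([ 3.15969504e-03, -6.01828480e+01,  6.84637763e-01, -3.00082111e+01,
        1.40757352e-02,  6.51176742e-03,  2.66856148e-05]), 'tcp_pos': array([ 0.26925595, -0.56350631,  0.21643592]), 'tool_rot': array([[ 9.02248555e-01,  4.31215771e-01, -7.09563207e-04],
       [ 4.31216342e-01, -9.02247701e-01,  1.24582489e-03],
       [-1.02982434e-04, -1.43001896e-03, -9.99998972e-01]]), 'force': array([-0.00468592, -0.25504808,  1.38913668]), 'ft_torque': array([-0.0551336 ,  0.02873249,  0.0336173 ]), 'grasp_force': 0.0, 'width': 0.0854621474306193}
```

View pics/top0.png

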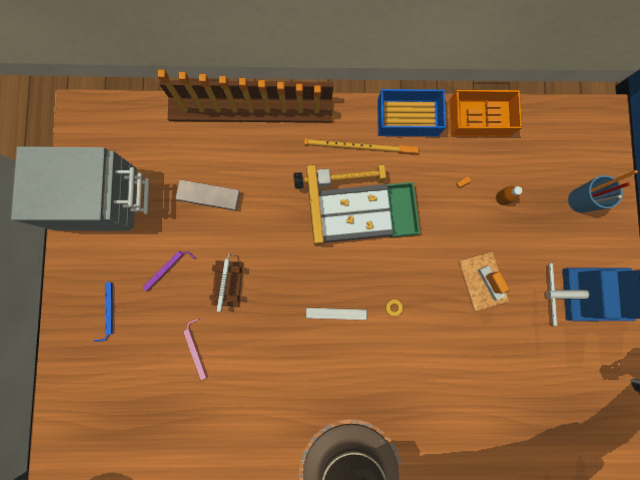

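View pics/side0.png

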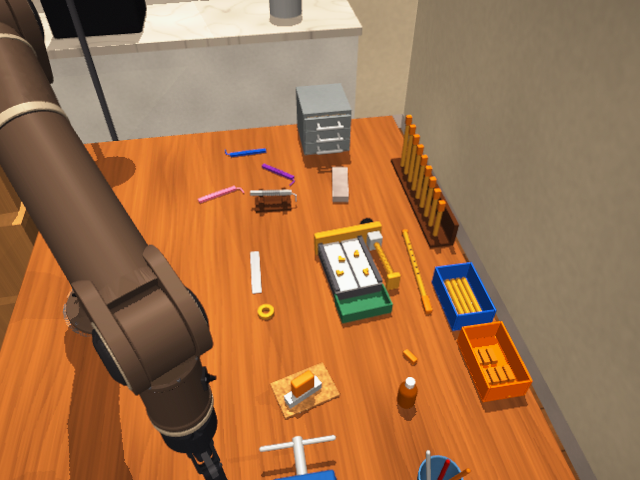

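```bash
cat > h.py <<'E'
import numpy as np,cv2,pickle
def K(c): return np.array([[c["fx"],0,c["cx"]],[0,c["fy"],c["cy"]],[0,0,1.]])
def load(n): return pickle.load(open(n+".pkl","rb"))
def cloud(c):
    v,u=np.mgrid[:480,:640]; uv=np.stack([u,v],-1).reshape(-1,1,2).astype(float)
    n=cv2.undistortPoints(uv,K(c),np.array(c["dist"]))[:,0]; d=c["depth"].reshape(-1,1)
    p=np.hstack([n*d,d]); V=c["view"]; w=(p-V[:3,3])@V[:3,:3]; w[d[:,0]==0]=np.nan
    return w.reshape(480,640,3)
def proj(c,P):
    V=c["view"]; r,_=cv2.Rodrigues(V[:3,:3])
    return cv2.projectPoints(np.asarray(P,float).reshape(-1,1,3),r,V[:3,3],K(c),np.array(c["dist"]))[0][:,0]
def ortho(c,x0,y0,z,hw,hh,s):  # centre x0,y0; image up=+x, left=+y ; s m/px
    r,q=np.mgrid[:2*hh,:2*hw]
    P=np.stack([x0-(r-hh)*s,y0-(q-hw)*s,np.full(r.shape,z)],-1)
    m=proj(c,P).reshape(2*hh,2*hw,2).astype(np.float32)
    return cv2.remap(c["img"],m[...,0],m[...,1],cv2.INTER_LINEAR)
E
python3 - <<'E'
from h import *
T,S=load("top0"),load("side0"); ct,cs=cloud(T),cloud(S)
for n,(u,v) in dict(bed=(355,213),pad=(485,280),scr=(499,282),rest=(228,285),scribe=(224,285),bench=(420,340),tray=(403,210)).items(): print(n,ct[v,u].round(3))
for n,(u,v) in dict(bed=(350,270),scr=(302,383),scribe=(270,192),bench=(350,350)).items(): print('s',n,cs[v,u].round(3))
Ps=[("bed",ct[213,358],.04),("scr",ct[282,490],.076),("rest",ct[285,228],.054)]
rows=[]
for c in (T,S): rows.append(np.hstack([ortho(c,round(p[0],2),round(p[1],2),z,133,150,.001) for _,p,z in Ps]))
print([(round(p[0],2),round(p[1],2)) for _,p,_ in Ps])
cv2.imwrite("pics/o.png",np.vstack(rows)[...,::-1])
E
```

```text
bed [ 0.62  -0.016  0.031]
pad [ 0.455 -0.336  0.022]
scr [ 0.448 -0.346  0.076]
rest [0.444 0.297 0.007]
scribe [0.443 0.298 0.053]
bench [ 0.308 -0.176 -0.002]
tray [ 0.633 -0.141  0.004]
s bed [ 0.618 -0.035  0.035]
s scr [ 0.445 -0.363  0.077]
s scribe [0.442 0.3   0.051]
s bench [ 0.573 -0.252 -0.001]
[(np.float64(0.62), np.float64(-0.02)), (np.float64(0.45), np.float64(-0.34)), (np.float64(0.44), np.float64(0.3))]
```

View pics/o.png

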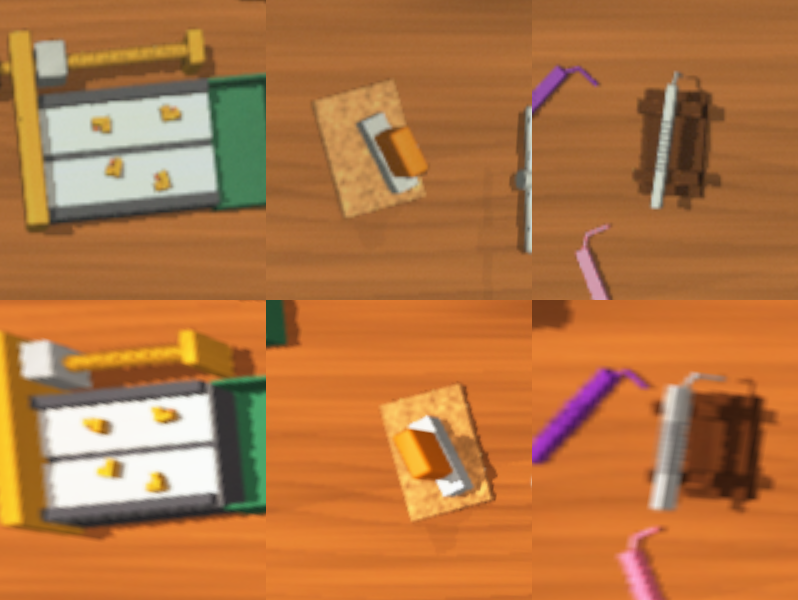

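```bash
cat > fit.py <<'E'
from h import *
def rect(P): 
    r=cv2.minAreaRect((P[:,:2]*1000).astype(np.float32)); return np.round(r[0],1),np.round(r[1],1),round(r[2],1)
def pca(P):
    m=P[:,:2].mean(0); w,v=np.linalg.eigh(np.cov((P[:,:2]-m).T)); d=v[:,1]; return (m*1000).round(1),np.degrees(np.arctan2(d[1],d[0])).round(1),len(P)
E
python3 - <<'E'
from fit import *
for n in ("top0","side0"):
    c=load(n); w=cloud(c); im=c["img"].astype(int); r,g,b=im[...,0],im[...,1],im[...,2]
    x,y,z=np.moveaxis(w,-1,0)
    print(n)
    br=(abs(x-.45)<.12)&(abs(y+.35)<.12)
    o=(r-b>60)&br&(z>.066); print(' handle',rect(w[o]),pca(w[o]),np.nanmedian(z[o]).round(4))
    p=br&(z>.004)&(z<.016); print(' pad',rect(w[p]),np.nanmedian(z[p]).round(4))
    s=(abs(x-.44)<.09)&(abs(y-.3)<.06)&(z>.046)&(r-b<70)&(z<.07); print(' scribe',rect(w[s]),pca(w[s]),np.nanmedian(z[s]).round(4))
    s=(abs(x-.44)<.1)&(abs(y-.3)<.08)&(z>.005); print(' rest',rect(w[s]),pca(w[s]))
    bd=(abs(x-.62)<.08)&(abs(y-0.0)<.13)&(z>.03)&(z<.046)&(np.abs(r-b)<40)&(r>130)
    n8,l,st,ce=cv2.connectedComponentsWithStats(bd.astype(np.uint8)); k=bd
    print(' bed',rect(w[k]),pca(w[k]),np.nanmedian(z[k]).round(4))
    # ortho seam
    c2=ortho(c,.62,-.02,.04,600,400,.00025).min(2).astype(int)
    th=np.radians(5.1); pts=[]
    for Y in np.arange(-65,60,5):  # feed y guess centre (.62,-.02)
        col=int(600-Y*4); xg=-Y*np.tan(th)
        r0=int(400-xg*4); seg=c2[r0-48:r0+49,col]; wt=np.clip(np.median(seg)-30-seg,0,None)
        if wt.sum()>100: pts.append((Y-20,620+xg+48/4-(wt*np.arange(97)).sum()/wt.sum()/4,wt.astype(bool).sum()/4))
    pts=np.array(pts); 
    f=np.polyfit(pts[:,0],pts[:,1],1)
    for _ in range(3):
        res=pts[:,1]-np.polyval(f,pts[:,0]); ok=abs(res)<1.5; f=np.polyfit(pts[ok,0],pts[ok,1],1)
    print(' seam slope',f,ok.sum(),len(pts),pts[ok,2].mean(), res.round(1))
    gr=(g-r>25)&(abs(x-.63)<.12)&(y<-.05)&(y>-.22)&(z<.05); print(' tray',rect(w[gr]))
    hd=(r-b>60)&(z>.06)&(z<.075)&(abs(x-.65)<.15)&(y>.0)&(y<.16);print(' head',rect(w[hd]),np.nanmedian(z[hd]))
E
```

```text
top0
 handle (array([ 449.7, -350.9]), array([49.4, 23.6]), 25.5) (array([ 449.7, -349.7]), np.float64(-154.3), 216) 0.0749
 pad (array([ 452.3, -352.3]), array([231. , 234.8]), 89.7) 0.0076
 scribe (array([445.5, 302.3]), array([ 11.7, 124. ]), 82.6) (array([445. , 302.1]), np.float64(172.4), 251) 0.0536
 rest (array([438.5, 302.8]), array([149.3, 167.7]), 88.3) (array([447.9, 299.3]), np.float64(172.7), 1305)
 bed (array([620.2, -14.2]), array([101.2, 168.5]), 5.5) (array([620.2, -13.8]), np.float64(95.6), 2325) 0.0397
 seam slope [-1.00415761e-01  6.18571230e+02] 23 25 8.554347826086957 [ -0.1   0.    0.   -0.   -0.    0.    0.    0.1   0.   -0.    0.   -0.
  -0.1   0.3   0.    0.1 -10.6 -10.3  -0.3  -0.1   0.    0.    0.   -0.
   0.1]
 tray (array([ 632.2, -139.4]), array([129.4,  76.9]), 4.1)
 head (array([637.8,  85.6]), array([189.6,  22.1]), 5.7) 0.06739189990527991
side0
 handle (array([ 447.8, -352.2]), array([49.8, 23.4]), 27.7) (array([ 447. , -354.2]), np.float64(-153.5), 258) 0.0757
 pad (array([ 450.5, -350.3]), array([238.1, 238.8]), 0.7) 0.0081
 scribe (array([443.1, 301.2]), array([ 20.5, 123.9]), 84.1) (array([443.2, 299.1]), np.float64(172.7), 155) 0.0513
 rest (array([433.7, 310.8]), array([172.2, 156.2]), 12.1) (array([447.3, 293. ]), np.float64(172.3), 756)
 bed (array([618.6, -15.6]), array([113.4, 175.8]), 6.9) (array([620.2, -20.2]), np.float64(95.8), 1568) 0.0392
 seam slope [-1.00026694e-01  6.16943175e+02] 22 25 8.477272727272727 [ 0.1  0.1 -0.1 -0.1 -0.2 -0.   0.1  0.   0.2 -0.2 -0.   0.1  0.2  0.4
 -0.2 -0.1 -3.6 -7.7 -9.2 -0.5 -0.2  0.1  0.3  0.   0. ]
 tray (array([ 636.9, -132.6]), array([147.4,  78.1]), 8.7)
 head (array([636. ,  82.3]), array([188.3,  28.3]), 5.7) 0.06630975674164502
```

```bash
python3 - <<'E'
from fit import *
import cell; print([k for k in dir(cell) if k[0]!='_']); print(getattr(cell,'tip_reach',None), cell.get_obs().keys())
th=np.radians(5.72); R=np.array([[np.cos(th),-np.sin(th)],[np.sin(th),np.cos(th)]]); O=np.array([.6194,-.0148])
for n in ("top0","side0"):
    c=load(n); w=cloud(c); im=c["img"].astype(int); f=(w[...,:2]-O)@R
    k=(im[...,0]-im[...,2]>60)&(abs(f[...,0])<.05)&(abs(f[...,1])<.084)&(w[...,2]>.036)
    N,l,st,ce=cv2.connectedComponentsWithStats(k.astype(np.uint8))
    for i in range(1,N):
        P=f[l==i]*1000
        if len(P)>8: print(n,len(P),P.min(0).round(),P.max(0).round(),P.mean(0).round(1),(w[l==i][:,2].max()).round(4))
E
ls; ls ..|head -30
```

```text
['MotionError', 'get_obs', 'hand_in', 'read_camera', 'tip_reach']
0.019 dict_keys(['t', 'q', 'qd', 'effort', 'tcp_pos', 'tool_rot', 'force', 'ft_torque', 'grasp_force', 'width'])
top0 38 [ 26. -55.] [ 39. -34.] [ 31.5 -43.5] 0.0536
top0 41 [21. 17.] [35. 33.] [27.7 24.6] 0.0526
top0 39 [-25.   9.] [-8. 25.] [-16.5  16.2] 0.0538
top0 40 [-42. -38.] [-25. -21.] [-34.6 -29.6] 0.0527
side0 11 [-26.  82.] [-11.  84.] [-16.8  83.2] 0.0642
side0 31 [18. 13.] [33. 34.] [26.  21.5] 0.0534
side0 35 [-25.   5.] [-8. 34.] [-17.9  14. ] 0.0519
side0 38 [ 24. -57.] [ 38. -27.] [ 30.2 -45.1] 0.0528
side0 37 [-44. -40.] [-27. -13.] [-37.1 -31.7] 0.0529
fit.py
h.py
pics
side0.pkl
top0.pkl
bin
container_info.json
dev
etc
home
include
lib
lib64
libexec
lost+found
mnt
nix
old_root
opt
proc
root
run
sbin
share
sys
tmp
usr
var
workdir
```

```bash
cat > go.py <<'E'
import sys,numpy as np
from scipy.spatial.transform import Rotation as Ro
from cell import *
def pose(x,y,z,yaw):
    c,s=np.cos(np.radians(yaw)),np.sin(np.radians(yaw)); return np.array([x,y,z]),np.array([[c,s,0],[s,-c,0],[0,0,-1]])
def plan(wps,o=None):
    o=o or get_obs(); p,R=o["tcp_pos"],o["tool_rot"]
    print("t",round(o["t"],2),"p",p.round(4),"yaw",np.degrees(np.arctan2(R[1,0],R[0,0])).round(2),"tilt",R[:2,2].round(4),"F",o["force"].round(1),"w",round(o["width"],4),"g",round(o["grasp_force"],1),"q7",o["q"][6].round(2))
    for w in wps:
        q,Q=pose(*w); d=R.T@(q-p); r=Ro.from_matrix(R.T@Q).as_rotvec()
        print("  ",w,(d/.15).round(3).tolist(),(r/2/np.pi).round(4).tolist(),"rows",np.ceil(max(np.linalg.norm(d)/.0417,np.linalg.norm(r)/.125)))
        p,R=q,Q
if __name__=="__main__": plan([tuple(map(float,a.split(","))) for a in sys.argv[1:]])
E
python3 go.py .359,-.458,.2165,26 .449,-.3515,.2165,26 .449,-.3515,.12,26 .449,-.3515,.058,26
python3 -c "
from fit import *
w=cloud(load('top0')); k=(w[...,0]>.2)&(w[...,0]<.55)&(w[...,1]<-.28)&(w[...,1]>-.62)
print(np.nanmax(w[k][:,2]), w[k][w[k][:,2]>.1].min(0) if (w[k][:,2]>.1).any() else 0)"
```

```text
t 0.1 p [ 0.2693 -0.5635  0.2164] yaw 25.54 tilt [-0.0007  0.0012] F [-0.  -0.3  1.4] w 0.0855 g 0.0 q7 -0.08
   (0.359, -0.458, 0.2165, 26.0) [0.843, -0.377, 0.0] [-0.0002, 0.0, -0.0013] rows 4.0
   (0.449, -0.3515, 0.2165, 26.0) [0.851, -0.375, 0.0] [0.0, 0.0, 0.0] rows 4.0
   (0.449, -0.3515, 0.12, 26.0) [0.0, 0.0, 0.643] [0.0, 0.0, 0.0] rows 3.0
   (0.449, -0.3515, 0.058, 26.0) [0.0, 0.0, 0.413] [0.0, 0.0, 0.0] rows 2.0
0.2976640695052323 [ 0.24157559 -0.60093684  0.10011018]
```

```bash
python3 -c "
from fit import *
w=cloud(load('top0'))
for u,v in [(553,270),(553,295),(553,320),(575,295),(600,275)]: print(u,v,w[v,u].round(3))"
```

```text
553 270 [ 0.477 -0.484  0.063]
553 295 [ 0.418 -0.477  0.067]
553 320 [ 0.36  -0.475  0.063]
575 295 [ 0.418 -0.53   0.067]
600 275 [ 0.463 -0.563  0.112]
```

Call:
{"method": "jog_arm", "body": {
  "increments": [
    [0,0,0,0,0,0,-1]
  ],
  "newtons": 60
}}

```text
t: 0.18
tcp_pos: [0.2693, -0.5636, 0.2166]
tool_rot: [[0.902, 0.431, -0.001], [0.431, -0.902, 0.001], [-0.0, -0.001, -1.0]]
force: [-0.4, -0.4, 0.2]
width: 0.0855
grasp_force: 0.0
```

Call:
{"method": "jog_arm", "body": {
  "increments": [
    [0.21,-0.094,0,0,0,-0.0013,-1],
    [0.42,-0.188,0,0,0,-0.0013,-1],
    [0.63,-0.28,0,0,0,-0.0013,-1],
    [0.843,-0.377,0,0,0,-0.0013,-1],
    [0.843,-0.377,0,0,0,-0.0013,-1]
  ]
}}

```text
t: 0.6
tcp_pos: [0.3654, -0.4517, 0.2172]
tool_rot: [[0.895, 0.447, 0.003], [0.447, -0.895, 0.003], [0.004, -0.002, -1.0]]
force: [0.4, 1.0, 0.1]
width: 0.0855
grasp_force: 0.0
```

Call:
{"method": "jog_arm", "body": {
  "increments": [
    [0.21,-0.094,0,0,0,0,-1],
    [0.42,-0.188,0,0,0,0,-1],
    [0.63,-0.28,0,0,0,0,-1],
    [0.851,-0.375,0,0,0,0,-1],
    [0.851,-0.375,0,0,0,0,-1]
  ]
}}

```text
t: 1.02
tcp_pos: [0.4548, -0.3446, 0.2172]
tool_rot: [[0.894, 0.447, 0.003], [0.447, -0.894, 0.004], [0.004, -0.002, -1.0]]
force: [0.6, 1.0, -0.1]
width: 0.0853
grasp_force: 0.0
```

Call:
{"method": "jog_arm", "body": {
  "increments": [
    [0,0,0.2,0,0,0,-1],
    [0,0,0.4,0,0,0,-1],
    [0,0,0.55,0,0,0,-1],
    [0,0,0.643,0,0,0,-1],
    [0,0,0.643,0,0,0,-1]
  ]
}}

```text
t: 1.43
tcp_pos: [0.4471, -0.3508, 0.1173]
tool_rot: [[0.899, 0.439, -0.005], [0.439, -0.899, 0.003], [-0.003, -0.005, -1.0]]
force: [-0.5, 0.3, 0.3]
width: 0.0852
grasp_force: 0.0
```

```bash
python3 go.py .449,-.3515,.058,26; python3 - <<'E'
from cell import *
from h import *
c=[read_camera(n) for n in ("top","side")]
cv2.imwrite("pics/g1.png",np.hstack([c[0]["img"][180:380,400:600],c[1]["img"][300:480,200:400][:180].repeat(1,0) if 0 else c[1]["img"][280:480,200:400]])[...,::-1])
E
```

```text
t 1.43 p [ 0.4471 -0.3508  0.1173] yaw 26.02 tilt [-0.0049  0.0034] F [-0.5  0.3  0.3] w 0.0852 g 0.0 q7 -0.6
   (0.449, -0.3515, 0.058, 26.0) [0.01, 0.012, 0.395] [-0.0008, 0.0005, 0.0001] rows 2.0
```

View pics/g1.png

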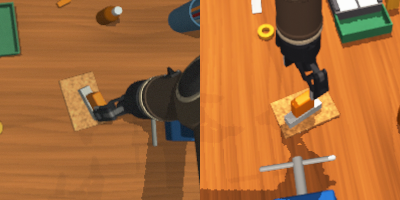

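Call:
{"method": "jog_arm", "body": {
  "increments": [
    [0,0,0.12,0,0,0,-1],
    [0,0,0.25,0,0,0,-1],
    [0,0,0.35,0,0,0,-1],
    [0,0,0.413,0,0,0,-1],
    [0,0,0.413,0,0,0,-1]
  ]
}}

```text
t: 1.95
tcp_pos: [0.4489, -0.3517, 0.0581]
tool_rot: [[0.899, 0.439, -0.001], [0.439, -0.899, 0.001], [-0.001, -0.001, -1.0]]
force: [0.7, 0.2, 0.0]
width: 0.0855
grasp_force: 0.0
```

Call:
{"method": "jog_arm", "body": {
  "increments": [
    [0,0,0,0,0,0,-1],
    [0,0,0,0,0,0,0],
    [0,0,0,0,0,0,1],
    [0,0,0,0,0,0,1],
    [0,0,0,0,0,0,1]
  ],
  "newtons": 50
}}

```text
t: 2.37
tcp_pos: [0.4496, -0.3521, 0.0595]
tool_rot: [[0.899, 0.439, 0.001], [0.439, -0.899, -0.001], [0.001, 0.001, -1.0]]
force: [-0.4, -0.3, -0.6]
width: 0.0387
grasp_force: 0.0
```

Call:
{"method": "jog_arm", "body": {
  "increments": [
    [0,0,0,0,0,0,1],
    [0,0,0,0,0,0,1],
    [0,0,0,0,0,0,1],
    [0,0,0,0,0,0,1],
    [0,0,0,0,0,0,1]
  ]
}}

```text
t: 2.78
tcp_pos: [0.4494, -0.352, 0.0594]
tool_rot: [[0.899, 0.439, 0.001], [0.439, -0.899, -0.0], [0.0, 0.001, -1.0]]
force: [-1.7, 0.3, 6.3]
width: 0.0195
grasp_force: 48.8
```

```bash
python3 go.py .449,-.3515,.058,26
```

```text
t 2.78 p [ 0.4494 -0.352   0.0594] yaw 26.01 tilt [ 0.0005 -0.0005] F [-1.7  0.3  6.3] w 0.0195 g 48.8 q7 -0.61
   (0.449, -0.3515, 0.058, 26.0) [-0.001, -0.004, 0.009] [0.0001, -0.0, 0.0] rows 1.0
```

Call:
{"method": "jog_arm", "body": {
  "increments": [
    [0,0,-0.15,0,0,0,1],
    [0,0,-0.35,0,0,0,1],
    [0,0,-0.6,0,0,0,1],
    [0,0,-0.8,0,0,0,1],
    [0,0,-0.88,0,0,0,1]
  ]
}}

```text
t: 3.2
tcp_pos: [0.4507, -0.3529, 0.1952]
tool_rot: [[0.899, 0.438, 0.005], [0.438, -0.899, -0.003], [0.003, 0.005, -1.0]]
force: [-0.3, -0.6, -1.3]
width: 0.0194
grasp_force: 49.1
```

```bash
python3 go.py .52,-.22,.19,16 .58,-.09,.19,6 .6096,.0425,.19,5.72
```

```text
t 3.2 p [ 0.4507 -0.3529  0.1952] yaw 26.0 tilt [ 0.0046 -0.0032] F [-0.3 -0.6 -1.3] w 0.0194 g 49.1 q7 -0.58
   (0.52, -0.22, 0.19, 16.0) [0.803, -0.594, 0.034] [0.0007, -0.0005, 0.0278] rows 4.0
   (0.58, -0.09, 0.19, 6.0) [0.623, -0.723, 0.0] [0.0, 0.0, 0.0278] rows 4.0
   (0.6096, 0.0425, 0.19, 5.72) [0.289, -0.858, 0.0] [0.0, 0.0, 0.0008] rows 4.0
```

Call:
{"method": "jog_arm", "body": {
  "increments": [
    [0.2,-0.145,0,0,0,0.007,1],
    [0.4,-0.29,0,0,0,0.014,1],
    [0.6,-0.435,0,0,0,0.021,1],
    [0.809,-0.581,0,0,0,0.0278,1],
    [0.809,-0.581,0,0,0,0.0278,1]
  ]
}}

```text
t: 3.62
tcp_pos: [0.5241, -0.2109, 0.1907]
tool_rot: [[0.959, 0.283, 0.002], [0.283, -0.959, 0.005], [0.003, -0.004, -1.0]]
force: [1.7, 1.0, -1.8]
width: 0.0195
grasp_force: 49.1
```

Call:
{"method": "jog_arm", "body": {
  "increments": [
    [0.156,-0.18,0,0,0,0.007,1],
    [0.31,-0.36,0,0,0,0.014,1],
    [0.467,-0.54,0,0,0,0.021,1],
    [0.623,-0.723,0,0,0,0.0278,1],
    [0.623,-0.723,0,0,0,0.0278,1]
  ]
}}

```text
t: 4.03
tcp_pos: [0.5825, -0.0809, 0.1905]
tool_rot: [[0.994, 0.112, 0.001], [0.112, -0.994, 0.005], [0.002, -0.005, -1.0]]
force: [-0.1, 1.1, -0.9]
width: 0.0195
grasp_force: 49.2
```

Call:
{"method": "jog_arm", "body": {
  "increments": [
    [0.08,-0.25,0,0,0,0.0008,1],
    [0.16,-0.5,0,0,0,0.0008,1],
    [0.23,-0.7,0,0,0,0.0008,1],
    [0.289,-0.858,0,0,0,0.0008,1],
    [0.289,-0.858,0,0,0,0.0008,1]
  ]
}}

```text
t: 4.45
tcp_pos: [0.6098, 0.0498, 0.1904]
tool_rot: [[0.994, 0.108, -0.0], [0.108, -0.994, 0.004], [0.0, -0.004, -1.0]]
force: [0.5, 0.8, -1.5]
width: 0.0194
grasp_force: 49.3
```

Call:
{"method": "jog_arm", "body": {
  "increments": [
    [0,0,0,0,0,0,1],
    [0,0,0,0,0,0,1],
    [0,0,0,0,0,0,1]
  ]
}}

```text
t: 4.7
tcp_pos: [0.6094, 0.0403, 0.1905]
tool_rot: [[0.995, 0.098, -0.001], [0.098, -0.995, -0.001], [-0.001, 0.001, -1.0]]
force: [0.7, -0.1, -1.1]
width: 0.0195
grasp_force: 49.3
```

```bash
python3 go.py .6096,.0425,.0935,5.72; python3 - <<'E'
from cell import *
from fit import *
th=np.radians(5.72); R=np.array([[np.cos(th),-np.sin(th)],[np.sin(th),np.cos(th)]])
c=read_camera("side"); w=cloud(c); o=get_obs(); im=c["img"].astype(int); x,y,z=np.moveaxis(w,-1,0)
p=o["tcp_pos"]; k=(abs(x-p[0])<.07)&(abs(y-p[1])<.06)&(z>.12)&(z<.18)
f=(w[k][:,:2]-p[:2])@R*1000; print(f.min(0),f.max(0),w[k][:,2].min())
u=proj(c,[p])[0].astype(int); cv2.imwrite("pics/s2.png",cv2.resize(c["img"][u[1]-90:u[1]+110,u[0]-100:u[0]+100],(600,600))[...,::-1])
E
```

```text
t 4.7 p [0.6094 0.0403 0.1905] yaw 5.6 tilt [-0.0006 -0.001 ] F [ 0.7 -0.1 -1.1] w 0.0195 g 49.3 q7 -1.7
   (0.6096, 0.0425, 0.0935, 5.72) [0.003, -0.015, 0.647] [0.0001, 0.0001, -0.0003] rows 3.0
[-43.59392647 -16.78588745] [41.08116628 11.21084886] 0.13629245828082925
```

View pics/s2.png

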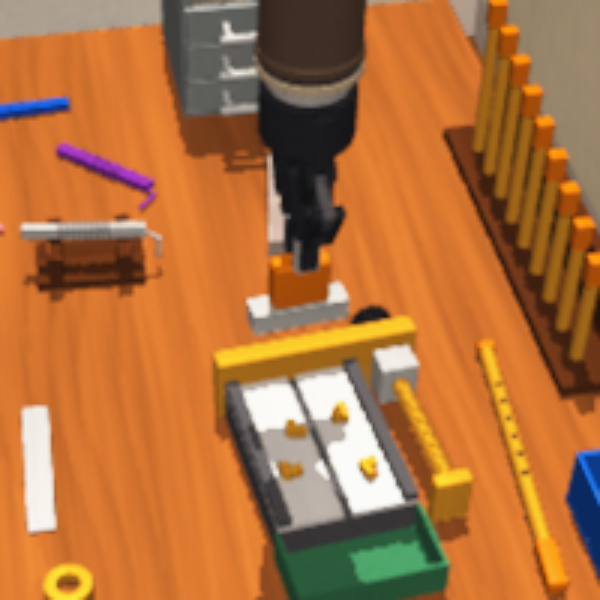

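Call:
{"method": "jog_arm", "body": {
  "increments": [
    [0,0,0.15,0,0,0,1],
    [0,0,0.3,0,0,0,1],
    [0,0,0.45,0,0,0,1],
    [0,0,0.55,0,0,0,1],
    [0,0,0.55,0,0,0,1]
  ]
}}

```text
t: 5.17
tcp_pos: [0.6073, 0.0404, 0.1049]
tool_rot: [[0.995, 0.098, -0.006], [0.098, -0.995, -0.001], [-0.006, 0.001, -1.0]]
force: [-0.6, -0.3, -1.7]
width: 0.0194
grasp_force: 49.3
```

Call:
{"method": "jog_arm", "body": {
  "increments": [
    [0,0,0.03,0,0,0,1],
    [0,0,0.06,0,0,0,1],
    [0,0,0.08,0,0,0,1],
    [0,0,0.103,0,0,0,1],
    [0,0,0.103,0,0,0,1]
  ]
}}

```text
t: 5.58
tcp_pos: [0.6096, 0.0421, 0.0928]
tool_rot: [[0.995, 0.099, 0.0], [0.099, -0.995, -0.0], [0.0, 0.0, -1.0]]
force: [-0.4, -0.1, -1.1]
width: 0.0196
grasp_force: 49.3
```

```bash
python3 go.py .6096,.0425,.092,5.72
```

```text
t 5.58 p [0.6096 0.0421 0.0928] yaw 5.7 tilt [ 0.0001 -0.0001] F [-0.4 -0.1 -1.1] w 0.0196 g 49.3 q7 -1.73
   (0.6096, 0.0425, 0.092, 5.72) [-0.0, -0.003, 0.005] [0.0, -0.0, -0.0001] rows 1.0
```

Call:
{"method": "jog_arm", "body": {
  "increments": [
    [0,0.034,0.003,0,0,0,1],
    [0,0.068,0.003,0,0,0,1],
    [0,0.102,0.003,0,0,0,1],
    [0,0.136,0.003,0,0,0,1],
    [0,0.17,0.003,0,0,0,1]
  ]
}}

```text
t: 6.0
tcp_pos: [0.6124, 0.0159, 0.0926]
tool_rot: [[0.995, 0.099, 0.0], [0.099, -0.995, -0.0], [0.0, 0.0, -1.0]]
force: [0.2, 0.3, -2.0]
width: 0.0193
grasp_force: 49.3
```

Call:
{"method": "jog_arm", "body": {
  "increments": [
    [0,0.034,0,0,0,0,1],
    [0,0.068,0,0,0,0,1],
    [0,0.102,0,0,0,0,1],
    [0,0.136,0,0,0,0,1],
    [0,0.17,0,0,0,0,1]
  ]
}}

```text
t: 6.42
tcp_pos: [0.6148, -0.009, 0.0924]
tool_rot: [[0.995, 0.099, 0.0], [0.099, -0.995, 0.0], [0.0, -0.0, -1.0]]
force: [0.0, 0.0, -1.5]
width: 0.0191
grasp_force: 49.3
```

Call:
{"method": "jog_arm", "body": {
  "increments": [
    [0,0.034,0,0,0,0,1],
    [0,0.068,0,0,0,0,1],
    [0,0.102,0,0,0,0,1],
    [0,0.136,0,0,0,0,1],
    [0,0.17,0,0,0,0,1]
  ]
}}

```text
t: 6.83
tcp_pos: [0.6173, -0.0344, 0.0924]
tool_rot: [[0.995, 0.099, -0.0], [0.099, -0.995, 0.0], [-0.0, -0.0, -1.0]]
force: [0.2, 0.7, -1.0]
width: 0.0191
grasp_force: 49.3
```

```bash
cat > snap.py <<'E'
import sys
from cell import *
from h import *
n,name,f,x,y,z,h,out=sys.argv[1],sys.argv[2],*map(float,sys.argv[3:8]),sys.argv[8]
c=read_camera(n); u=proj(c,[[x,y,z]])[0].astype(int); h=int(h); pickle.dump(c,open(name+".pkl","wb"))
a=c["img"][max(0,u[1]-h):u[1]+h,max(0,u[0]-h):u[0]+h]; cv2.imwrite(out,cv2.resize(a,None,fx=f,fy=f,interpolation=cv2.INTER_CUBIC)[...,::-1])
E
python3 go.py .6096,.0425,.092,5.72; python3 snap.py side w1 4 .625 -.04 .04 75 pics/w1.png
```

```text
t 6.83 p [ 0.6173 -0.0344  0.0924] yaw 5.71 tilt [-0.0001  0.    ] F [ 0.2  0.7 -1. ] w 0.0191 g 49.3 q7 -1.6
   (0.6096, 0.0425, 0.092, 5.72) [-0.0, -0.515, 0.002] [-0.0, 0.0, -0.0] rows 2.0
```

View pics/w1.png

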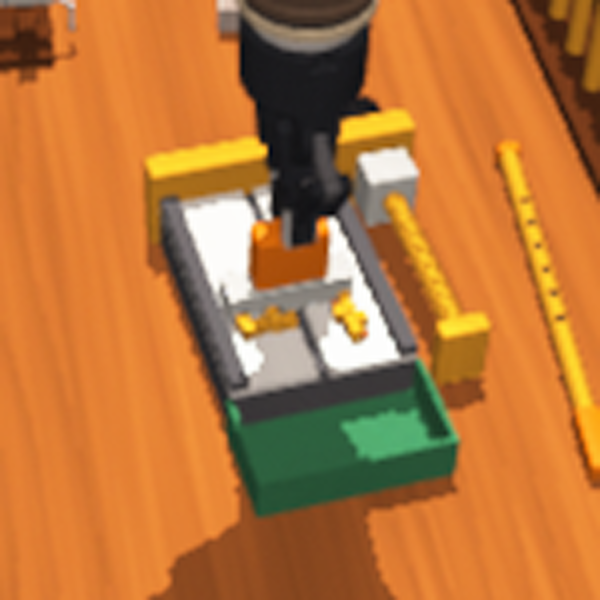

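Call:
{"method": "jog_arm", "body": {
  "increments": [
    [0,0.034,0,0,0,0,1],
    [0,0.068,0,0,0,0,1],
    [0,0.102,0,0,0,0,1],
    [0,0.136,0,0,0,0,1],
    [0,0.17,0,0,0,0,1]
  ]
}}

```text
t: 7.3
tcp_pos: [0.6199, -0.0599, 0.0924]
tool_rot: [[0.995, 0.099, 0.0], [0.099, -0.995, -0.0], [0.0, 0.0, -1.0]]
force: [-1.5, -0.2, -0.2]
width: 0.0194
grasp_force: 49.3
```

Call:
{"method": "jog_arm", "body": {
  "increments": [
    [0,0.034,0,0,0,0,1],
    [0,0.068,0,0,0,0,1],
    [0,0.102,0,0,0,0,1],
    [0,0.136,0,0,0,0,1],
    [0,0.17,0,0,0,0,1]
  ]
}}

```text
t: 7.72
tcp_pos: [0.6224, -0.0852, 0.0924]
tool_rot: [[0.995, 0.099, 0.0], [0.099, -0.995, -0.0], [0.0, 0.0, -1.0]]
force: [-0.6, 0.4, -1.0]
width: 0.0196
grasp_force: 49.3
```

Call:
{"method": "jog_arm", "body": {
  "increments": [
    [0,0.034,0,0,0,0,1],
    [0,0.068,0,0,0,0,1],
    [0,0.102,0,0,0,0,1],
    [0,0.12,0,0,0,0,1],
    [0,0.12,0,0,0,0,1]
  ]
}}

```text
t: 8.13
tcp_pos: [0.6241, -0.1037, 0.0924]
tool_rot: [[0.995, 0.098, -0.0], [0.098, -0.995, -0.001], [-0.0, 0.001, -1.0]]
force: [0.4, -0.2, -2.1]
width: 0.0195
grasp_force: 49.3
```

Call:
{"method": "jog_arm", "body": {
  "increments": [
    [0,0,-0.1,0,0,0,1],
    [0,0,-0.25,0,0,0,1],
    [0,0,-0.45,0,0,0,1],
    [0,0,-0.6,0,0,0,1],
    [0,0,-0.65,0,0,0,1]
  ]
}}

```text
t: 8.55
tcp_pos: [0.626, -0.1023, 0.194]
tool_rot: [[0.995, 0.1, 0.006], [0.1, -0.995, -0.0], [0.006, 0.001, -1.0]]
force: [1.3, 0.3, -1.2]
width: 0.0194
grasp_force: 49.3
```

```bash
python3 go.py .6096,.0425,.092,5.72; python3 snap.py side w2 4 .625 -.04 .04 75 pics/w2.png
```

```text
t 8.55 p [ 0.626  -0.1023  0.194 ] yaw 5.73 tilt [ 0.0057 -0.0004] F [ 1.3  0.3 -1.2] w 0.0194 g 49.3 q7 -1.46
   (0.6096, 0.0425, 0.092, 5.72) [-0.017, -0.972, 0.679] [0.0002, -0.0009, 0.0] rows 5.0
```

View pics/w2.png

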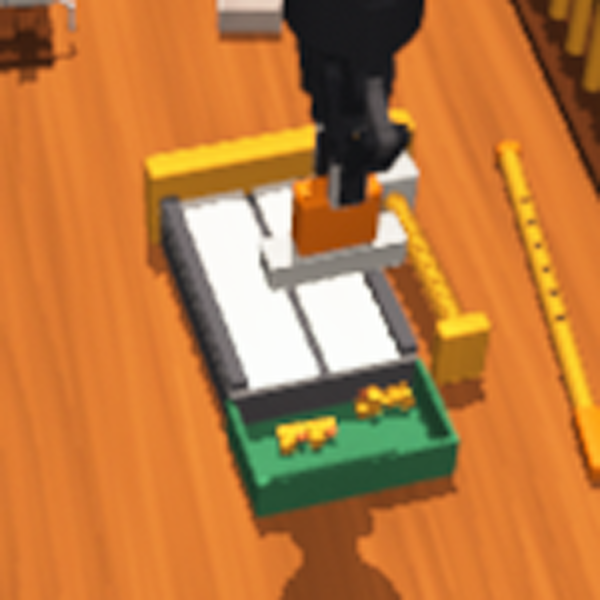

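Call:
{"method": "jog_arm", "body": {
  "increments": [
    [-0.13,0.15,0,0,0,-0.006,1],
    [-0.28,0.32,0,0,0,-0.012,1],
    [-0.43,0.5,0,0,0,-0.018,1],
    [-0.56,0.65,0,0,0,-0.024,1],
    [-0.663,0.768,0,0,0,-0.0282,1]
  ]
}}

```text
t: 9.02
tcp_pos: [0.534, -0.2293, 0.1882]
tool_rot: [[0.962, 0.273, -0.003], [0.273, -0.962, -0.0], [-0.003, -0.001, -1.0]]
force: [0.2, 0.3, -1.0]
width: 0.0194
grasp_force: 49.3
```

Call:
{"method": "jog_arm", "body": {
  "increments": [
    [-0.2,0.16,0,0,0,-0.006,1],
    [-0.4,0.32,0,0,0,-0.012,1],
    [-0.58,0.47,0,0,0,-0.018,1],
    [-0.72,0.58,0,0,0,-0.024,1],
    [-0.789,0.64,0,0,0,-0.0282,1]
  ]
}}

```text
t: 9.43
tcp_pos: [0.4451, -0.3551, 0.1882]
tool_rot: [[0.9, 0.436, -0.003], [0.436, -0.9, -0.0], [-0.003, -0.001, -1.0]]
force: [0.2, -0.6, -1.4]
width: 0.0192
grasp_force: 49.3
```

Call:
{"method": "jog_arm", "body": {
  "increments": [
    [0,0,0.1,0,0,0,1],
    [0,0,0.25,0,0,0,1],
    [0,0,0.4,0,0,0,1],
    [0,0,0.5,0,0,0,1],
    [0,0,0.5,0,0,0,1]
  ]
}}

```text
t: 9.85
tcp_pos: [0.4463, -0.3498, 0.1102]
tool_rot: [[0.899, 0.439, -0.006], [0.439, -0.899, 0.005], [-0.004, -0.007, -1.0]]
force: [-0.0, 0.6, -1.8]
width: 0.0191
grasp_force: 49.3
```

Call:
{"method": "jog_arm", "body": {
  "increments": [
    [0,0,0,0,0,0,1],
    [0,0,0,0,0,0,1],
    [0,0,0,0,0,0,1]
  ]
}}

```text
t: 10.1
tcp_pos: [0.4497, -0.3521, 0.1158]
tool_rot: [[0.899, 0.439, 0.001], [0.439, -0.899, -0.001], [0.001, 0.001, -1.0]]
force: [0.2, -0.4, -1.4]
width: 0.0197
grasp_force: 49.3
```

```bash
python3 go.py .4494,-.352,.0594,26
```

```text
t 10.1 p [ 0.4497 -0.3521  0.1158] yaw 26.02 tilt [ 0.0014 -0.0009] F [ 0.2 -0.4 -1.4] w 0.0197 g 49.3 q7 -0.62
   (0.4494, -0.352, 0.0594, 26.0) [-0.002, -0.002, 0.376] [0.0002, -0.0001, 0.0001] rows 2.0
```

Call:
{"method": "jog_arm", "body": {
  "increments": [
    [0,0,0.08,0,0,0,1],
    [0,0,0.17,0,0,0,1],
    [0,0,0.25,0,0,0,1],
    [0,0,0.31,0,0,0,1],
    [0,0,0.33,0,0,0,1]
  ]
}}

```text
t: 10.52
tcp_pos: [0.4482, -0.3512, 0.0636]
tool_rot: [[0.899, 0.439, -0.002], [0.439, -0.899, 0.001], [-0.001, -0.002, -1.0]]
force: [0.4, -0.0, -1.6]
width: 0.0194
grasp_force: 49.3
```

Call:
{"method": "jog_arm", "body": {
  "increments": [
    [0,0,0.01,0,0,0,1],
    [0,0,0.02,0,0,0,1],
    [0,0,0.03,0,0,0,1],
    [0,0,0.035,0,0,0,1],
    [0,0,0.035,0,0,0,1]
  ]
}}

```text
t: 10.93
tcp_pos: [0.4492, -0.3518, 0.0604]
tool_rot: [[0.899, 0.439, 0.0], [0.439, -0.899, -0.0], [0.0, 0.0, -1.0]]
force: [-0.8, -0.4, -1.4]
width: 0.0193
grasp_force: 49.3
```

```bash
python3 go.py .4494,-.352,.0594,26
```

```text
t 10.93 p [ 0.4492 -0.3518  0.0604] yaw 26.01 tilt [ 0.0004 -0.0003] F [-0.8 -0.4 -1.4] w 0.0193 g 49.3 q7 -0.63
   (0.4494, -0.352, 0.0594, 26.0) [0.001, 0.001, 0.006] [0.0001, -0.0, 0.0] rows 1.0
```

Call:
{"method": "jog_arm", "body": {
  "increments": [
    [0,0,0.003,0,0,0,1],
    [0,0,0.006,0,0,0,1],
    [0,0,0.009,0,0,0,1],
    [0,0,0.011,0,0,0,1],
    [0,0,0.011,0,0,0,1]
  ]
}}

```text
t: 11.35
tcp_pos: [0.4493, -0.352, 0.0594]
tool_rot: [[0.899, 0.438, 0.001], [0.438, -0.899, -0.001], [0.0, 0.001, -1.0]]
force: [-1.1, 0.7, 7.0]
width: 0.0193
grasp_force: 50.4
```

Call:
{"method": "jog_arm", "body": {
  "increments": [
    [0,0,0,0,0,0,1],
    [0,0,0,0,0,0,0.5],
    [0,0,0,0,0,0,0],
    [0,0,0,0,0,0,-0.5],
    [0,0,0,0,0,0,-1]
  ]
}}

```text
t: 11.77
tcp_pos: [0.449, -0.3518, 0.0584]
tool_rot: [[0.899, 0.439, -0.0], [0.439, -0.899, 0.0], [-0.0, -0.0, -1.0]]
force: [0.2, 0.7, 0.3]
width: 0.0571
grasp_force: 0.0
```

Call:
{"method": "jog_arm", "body": {
  "increments": [
    [0,0,0,0,0,0,-1],
    [0,0,0,0,0,0,-1],
    [0,0,0,0,0,0,-1],
    [0,0,0,0,0,0,-1],
    [0,0,0,0,0,0,-1]
  ]
}}

```text
t: 12.18
tcp_pos: [0.449, -0.3517, 0.0585]
tool_rot: [[0.899, 0.439, -0.0], [0.439, -0.899, 0.0], [-0.0, -0.0, -1.0]]
force: [0.7, 0.3, -0.9]
width: 0.0855
grasp_force: 0.0
```

Call:
{"method": "jog_arm", "body": {
  "increments": [
    [0,0,-0.1,0,0,0,-1],
    [0,0,-0.3,0,0,0,-1],
    [0,0,-0.55,0,0,0,-1],
    [0,0,-0.8,0,0,0,-1],
    [0,0,-0.95,0,0,0,-1]
  ]
}}

```text
t: 12.6
tcp_pos: [0.4501, -0.3524, 0.205]
tool_rot: [[0.899, 0.439, 0.003], [0.439, -0.899, -0.002], [0.002, 0.004, -1.0]]
force: [0.4, 0.1, 0.4]
width: 0.0855
grasp_force: 0.0
```

```bash
python3 go.py; python3 - <<'E'
from cell import *
from fit import *
for n in("top","side"):
    c=read_camera(n); w=cloud(c); im=c["img"].astype(int); x,y,z=np.moveaxis(w,-1,0)
    o=(im[...,0]-im[...,2]>60)&(abs(x-.45)<.05)&(abs(y+.35)<.05)&(z>.066)&(z<.09); print(n,rect(w[o]),np.nanmedian(z[o]).round(4))
E
```

```text
t 12.6 p [ 0.4501 -0.3524  0.205 ] yaw 26.01 tilt [ 0.0034 -0.0023] F [0.4 0.1 0.4] w 0.0855 g 0.0 q7 -0.6
top (array([ 449.9, -351.2]), array([48.7, 23. ]), 25.6) 0.0746
side (array([ 448.1, -352.3]), array([50.9, 23.4]), 27.9) 0.0757
```

Call:
{"method": "jog_arm", "body": {
  "increments": [
    [0.08,-0.16,0,0,0,0.0187,-1],
    [0.16,-0.32,0,0,0,0.0374,-1],
    [0.24,-0.48,0,0,0,0.056,-1],
    [0.31,-0.64,0,0,0,0.075,-1],
    [0.383,-0.785,0,0,0,0.0931,-1]
  ]
}}

```text
t: 13.12
tcp_pos: [0.4482, -0.2191, 0.2]
tool_rot: [[0.991, -0.136, -0.001], [-0.136, -0.991, 0.001], [-0.001, -0.0, -1.0]]
force: [0.4, 0.3, 0.0]
width: 0.0856
grasp_force: 0.0
```

Call:
{"method": "jog_arm", "body": {
  "increments": [
    [-0.024,-0.172,0,0,0,0,-1],
    [-0.048,-0.344,0,0,0,0,-1],
    [-0.073,-0.516,0,0,0,0,-1],
    [-0.097,-0.689,0,0,0,0,-1],
    [-0.1214,-0.862,0,0,0,0,-1]
  ]
}}

```text
t: 13.53
tcp_pos: [0.4471, -0.0889, 0.2002]
tool_rot: [[0.991, -0.131, -0.001], [-0.131, -0.991, 0.0], [-0.001, 0.0, -1.0]]
force: [0.3, -0.8, -0.3]
width: 0.0854
grasp_force: 0.0
```

Call:
{"method": "jog_arm", "body": {
  "increments": [
    [-0.024,-0.172,0,0,0,0,-1],
    [-0.048,-0.344,0,0,0,0,-1],
    [-0.073,-0.516,0,0,0,0,-1],
    [-0.097,-0.689,0,0,0,0,-1],
    [-0.1214,-0.862,0,0,0,0,-1]
  ]
}}

```text
t: 13.95
tcp_pos: [0.446, 0.0415, 0.2002]
tool_rot: [[0.991, -0.131, -0.001], [-0.131, -0.991, -0.0], [-0.001, 0.0, -1.0]]
force: [0.1, 0.8, -0.1]
width: 0.0854
grasp_force: 0.0
```

Call:
{"method": "jog_arm", "body": {
  "increments": [
    [-0.024,-0.172,0,0,0,0,-1],
    [-0.048,-0.344,0,0,0,0,-1],
    [-0.073,-0.516,0,0,0,0,-1],
    [-0.097,-0.689,0,0,0,0,-1],
    [-0.1214,-0.862,0,0,0,0,-1]
  ]
}}

```text
t: 14.37
tcp_pos: [0.4449, 0.172, 0.2002]
tool_rot: [[0.991, -0.131, -0.001], [-0.131, -0.991, -0.0], [-0.001, 0.0, -1.0]]
force: [1.0, -0.2, -0.5]
width: 0.0853
grasp_force: 0.0
```

Call:
{"method": "jog_arm", "body": {
  "increments": [
    [-0.024,-0.172,0,0,0,0,-1],
    [-0.048,-0.344,0,0,0,0,-1],
    [-0.073,-0.516,0,0,0,0,-1],
    [-0.105,-0.75,0,0,0,0,-1],
    [-0.1214,-0.862,0,0,0,0,-1]
  ]
}}

```text
t: 14.78
tcp_pos: [0.4431, 0.3054, 0.2002]
tool_rot: [[0.992, -0.128, -0.001], [-0.128, -0.992, 0.002], [-0.001, -0.001, -1.0]]
force: [-0.6, 0.5, 1.2]
width: 0.0856
grasp_force: 0.0
```

Call:
{"method": "jog_arm", "body": {
  "increments": [
    [0,0,0.05,0,0,0,-1],
    [0,0,0.2,0,0,0,-1],
    [0,0,0.4,0,0,0,-1],
    [0,0,0.5,0,0,0,-1],
    [0,0,0.5,0,0,0,-1]
  ]
}}

```text
t: 15.2
tcp_pos: [0.4421, 0.2988, 0.1216]
tool_rot: [[0.991, -0.131, -0.006], [-0.131, -0.991, -0.004], [-0.006, 0.005, -1.0]]
force: [-0.3, -0.2, -0.4]
width: 0.0855
grasp_force: 0.0
```

Call:
{"method": "jog_arm", "body": {
  "increments": [
    [0,0,0,0,0,0,-1],
    [0,0,0,0,0,0,-1],
    [0,0,0,0,0,0,-1]
  ]
}}

```text
t: 15.45
tcp_pos: [0.4451, 0.3019, 0.1272]
tool_rot: [[0.991, -0.131, 0.002], [-0.131, -0.991, 0.001], [0.002, -0.001, -1.0]]
force: [-0.5, -0.0, -0.2]
width: 0.0851
grasp_force: 0.0
```

```bash
python3 go.py .4443,.3018,.048,-7.5
```

```text
t 15.45 p [0.4451 0.3019 0.1272] yaw -7.52 tilt [0.0017 0.0011] F [-0.5 -0.  -0.2] w 0.0851 g 0.0 q7 -2.6
   (0.4443, 0.3018, 0.048, -7.5) [-0.006, 0.002, 0.528] [-0.0002, -0.0002, -0.0001] rows 2.0
```

Call:
{"method": "jog_arm", "body": {
  "increments": [
    [0,0,0.1,0,0,0,-1],
    [0,0,0.22,0,0,0,-1],
    [0,0,0.34,0,0,0,-1],
    [0,0,0.44,0,0,0,-1],
    [0,0,0.5,0,0,0,-1]
  ]
}}

```text
t: 15.87
tcp_pos: [0.4446, 0.3014, 0.0506]
tool_rot: [[0.991, -0.131, 0.0], [-0.131, -0.991, 0.0], [0.0, -0.0, -1.0]]
force: [0.0, -0.1, 0.5]
width: 0.0854
grasp_force: 0.0
```

Call:
{"method": "jog_arm", "body": {
  "increments": [
    [0,0,0.015,0,0,0,-1],
    [0,0,0.015,0,0,0,-1],
    [0,0,0.015,0,0,0,-0.5],
    [0,0,0.015,0,0,0,0],
    [0,0,0.015,0,0,0,0.4]
  ],
  "newtons": 60
}}

```text
t: 16.28
tcp_pos: [0.4449, 0.3019, 0.0497]
tool_rot: [[0.991, -0.131, 0.001], [-0.131, -0.991, 0.001], [0.001, -0.001, -1.0]]
force: [0.3, -0.3, 0.2]
width: 0.0516
grasp_force: 0.0
```

Call:
{"method": "jog_arm", "body": {
  "increments": [
    [0,0,0,0,0,0,0.6],
    [0,0,0,0,0,0,0.8],
    [0,0,0,0,0,0,1],
    [0,0,0,0,0,0,1],
    [0,0,0,0,0,0,1]
  ]
}}

```text
t: 16.7
tcp_pos: [0.4444, 0.3015, 0.0487]
tool_rot: [[0.991, -0.131, 0.0], [-0.131, -0.991, -0.0], [0.0, 0.0, -1.0]]
force: [-0.1, 0.4, -0.4]
width: -0.0001
grasp_force: 0.0
```

Call:
{"method": "jog_arm", "body": {
  "increments": [
    [0,0,0,0,0,0,1],
    [0,0,0,0,0,0,1],
    [0,0,0,0,0,0,1],
    [0,0,0,0,0,0,1]
  ]
}}

```text
t: 17.03
tcp_pos: [0.4443, 0.3015, 0.0487]
tool_rot: [[0.991, -0.131, -0.0], [-0.131, -0.991, -0.0], [-0.0, 0.0, -1.0]]
force: [-1.2, 0.2, -0.7]
width: 0.0001
grasp_force: 0.0
```

```bash
python3 go.py .4443,.3018,.048,-7.5
```

```text
t 17.03 p [0.4443 0.3015 0.0487] yaw -7.5 tilt [-0.0001 -0.0001] F [-1.2  0.2 -0.7] w 0.0001 g 0.0 q7 -2.66
   (0.4443, 0.3018, 0.048, -7.5) [-0.0, -0.002, 0.005] [0.0, 0.0, -0.0] rows 1.0
```

```bash
python3 - <<'E'
from cell import *
from fit import *
A=[]
for n in("top","side"):
    c=read_camera(n); pickle.dump(c,open(n+"m.pkl","wb")); u=proj(c,[[.4443,.3,.05]])[0].astype(int); h=50
    A.append(cv2.resize(c["img"][u[1]-h:u[1]+h,u[0]-h:u[0]+h],(400,400),interpolation=cv2.INTER_CUBIC))
cv2.imwrite("pics/m.png",np.hstack(A)[...,::-1])
E
```

```text
(no output)
```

View pics/m.png

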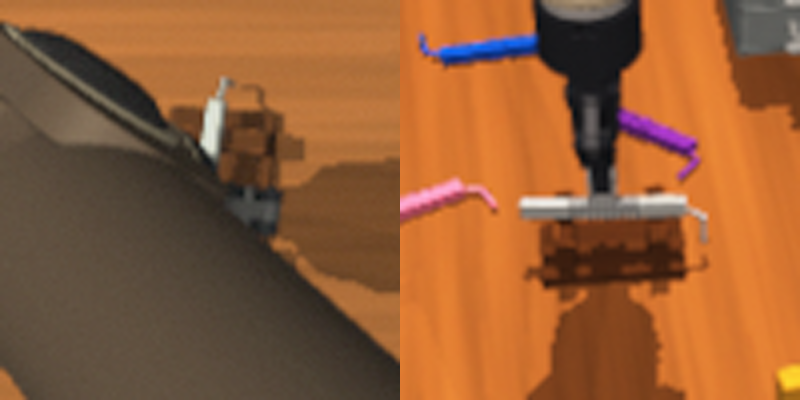

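```bash
python3 - <<'E'
from fit import *
for n in("side0","sidem","top0","topm"):
    c=load(n); w=cloud(c); im=c["img"].astype(int); x,y,z=np.moveaxis(w,-1,0)
    mx=im.max(2);mn=im.min(2)
    s=(abs(x-.445)<.1)&(abs(y-.3)<.08)&(z>.03)&(mx-mn<40)&(z<.075)&(mx>110)
    print(n,rect(w[s]),pca(w[s]),np.nanpercentile(z[s],[5,50,95]).round(4))
    d=(abs(x-.445)<.06)&(abs(y-.3)<.08)&(z>.02)&(mx<60)&(z<.12)
    print('  dark',len(w[d]), rect(w[d]) if d.sum()>5 else '', np.nanpercentile(z[d],[5,50]) if d.sum() else '')
    P=w[s]
    for X in np.arange(.39,.51,.02):
        k=abs(P[:,0]-X)<.008; print('   x',X.round(2),np.round(P[k][:,1].min()*1e3,1) if k.any() else '',np.round(P[k][:,1].max()*1e3,1) if k.any() else '',np.median(P[k][:,2]).round(4) if k.any() else '')
E
```

```text
side0 (array([452.1, 310.6]), array([ 41.1, 132.7]), 80.4) (array([445.6, 299.1]), np.float64(171.4), 159) [0.0414 0.05   0.055 ]
  dark 39 (array([441.6, 267. ]), array([36.7, 85.1]), 65.6) [0.02263441 0.03135317]
   x 0.39 301.4 313.3 0.0504
   x 0.41 297.6 329.8 0.049
   x 0.43 293.8 304.4 0.0484
   x 0.45 290.7 303.7 0.0503
   x 0.47 287.4 302.6 0.0492
   x 0.49 286.0 302.1 0.0509
sidem (array([451.7, 305.7]), array([ 37.5, 132.3]), 79.9) (array([445.8, 298. ]), np.float64(171.6), 180) [0.0407 0.051  0.0608]
  dark 62 (array([448. , 276.8]), array([38.5, 82.8]), 78.7) [0.0251773  0.05640455]
   x 0.39 298.7 311.4 0.0519
   x 0.41 296.0 332.2 0.0496
   x 0.43 289.7 306.9 0.0511
   x 0.45 289.7 306.7 0.0519
   x 0.47 288.4 299.4 0.0504
   x 0.49 284.6 302.2 0.0507
top0 (array([451.1, 301.9]), array([ 10.5, 135. ]), 82.3) (array([446.2, 301.7]), np.float64(172.3), 248) [0.0459 0.0536 0.0563]
  dark 7 (array([451.7, 268.2]), array([63.7, 27.6]), 20.7) [0.02133191 0.02399687]
   x 0.39 304.0 313.8 0.0536
   x 0.41 301.8 312.2 0.0536
   x 0.43 299.0 309.8 0.0541
   x 0.45 296.1 306.8 0.0537
   x 0.47 294.4 303.6 0.053
   x 0.49 291.0 301.7 0.053
topm (array([495.7, 295.5]), array([ 9.9, 44.5]), 83.4) (array([491.6, 295.1]), np.float64(174.3), 68) [0.0426 0.0533 0.056 ]
  dark 5  [0.02183911 0.02575602]
   x 0.39   
   x 0.41   
   x 0.43   
   x 0.45   
   x 0.47 293.3 296.8 0.0522
   x 0.49 290.6 301.7 0.0536
```

```bash
python3 - <<'E'
from fit import *
c=load("sidem"); w=cloud(c); u=proj(c,[[.4443,.3015,.0487],[.4443,.3015,.0297]]); print(u)
U=int(round(u[0,0]))
for v in range(int(u[0,1])-26,int(u[0,1])+12): print(v,[(w[v,U+d]*1000).round(0).tolist() for d in (-2,0,2)],c["img"][v,U])
E
```

```text
[[270.90023735 192.02088523]
 [271.3170201  196.86057693]]
166 [[444.0, 262.0, 174.0], [449.0, 258.0, 176.0], [456.0, 279.0, 160.0]] [22 21 24]
167 [[443.0, 260.0, 173.0], [449.0, 260.0, 172.0], [455.0, 280.0, 156.0]] [21 21 23]
168 [[443.0, 259.0, 170.0], [449.0, 260.0, 168.0], [455.0, 278.0, 155.0]] [19 18 20]
169 [[443.0, 262.0, 164.0], [448.0, 262.0, 163.0], [455.0, 282.0, 148.0]] [18 18 19]
170 [[442.0, 254.0, 166.0], [448.0, 264.0, 159.0], [455.0, 283.0, 144.0]] [18 17 19]
171 [[442.0, 252.0, 164.0], [448.0, 264.0, 155.0], [455.0, 284.0, 139.0]] [17 16 18]
172 [[442.0, 251.0, 162.0], [448.0, 274.0, 144.0], [455.0, 286.0, 134.0]] [22 22 24]
173 [[441.0, 251.0, 158.0], [449.0, 284.0, 133.0], [454.0, 283.0, 133.0]] [37 36 38]
174 [[441.0, 246.0, 159.0], [447.0, 254.0, 152.0], [454.0, 280.0, 131.0]] [43 42 43]
175 [[441.0, 245.0, 156.0], [446.0, 246.0, 154.0], [454.0, 282.0, 126.0]] [36 35 38]
176 [[440.0, 243.0, 154.0], [446.0, 241.0, 155.0], [454.0, 285.0, 121.0]] [35 34 37]
177 [[440.0, 239.0, 154.0], [446.0, 245.0, 149.0], [453.0, 287.0, 116.0]] [31 29 32]
178 [[440.0, 239.0, 1
[... 1446 characters left out ...]
6.0], [450.0, 296.0, 41.0]] [110  91  81]
196 [[439.0, 331.0, 10.0], [445.0, 331.0, 9.0], [451.0, 332.0, 7.0]] [109  58  32]
197 [[438.0, 325.0, 11.0], [444.0, 323.0, 11.0], [450.0, 325.0, 9.0]] [111  55  24]
198 [[438.0, 323.0, 8.0], [444.0, 323.0, 7.0], [450.0, 318.0, 11.0]] [109  53  23]
199 [[437.0, 316.0, 10.0], [443.0, 314.0, 11.0], [449.0, 314.0, 10.0]] [106  51  23]
200 [[437.0, 314.0, 8.0], [443.0, 314.0, 7.0], [449.0, 313.0, 7.0]] [107  51  23]
201 [[436.0, 311.0, 7.0], [443.0, 308.0, 8.0], [449.0, 307.0, 8.0]] [104  50  24]
202 [[436.0, 301.0, 11.0], [442.0, 301.0, 10.0], [448.0, 303.0, 8.0]] [85 42 21]
203 [[435.0, 298.0, 9.0], [442.0, 299.0, 7.0], [448.0, 296.0, 9.0]] [67 34 17]
```

Call:
{"method": "jog_arm", "body": {
  "increments": [
    [0,0,-0.05,0,0,0,1],
    [0,0,-0.15,0,0,0,1],
    [0,0,-0.25,0,0,0,1],
    [0,0,-0.3,0,0,0,1],
    [0,0,-0.3,0,0,0,1]
  ]
}}

```text
t: 17.55
tcp_pos: [0.4454, 0.3024, 0.0958]
tool_rot: [[0.991, -0.131, 0.003], [-0.131, -0.991, 0.002], [0.003, -0.002, -1.0]]
force: [0.3, 0.0, -0.4]
width: 0.0002
grasp_force: 0.0
```

```bash
python3 go.py; python3 - <<'E'
from cell import *
from fit import *
c=read_camera("side"); p=get_obs()["tcp_pos"]; w=cloud(c); pickle.dump(c,open("side3.pkl","wb"))
u=proj(c,[p+[0,0,d] for d in (0.02,0,-.019)]); print(u.round(1))
U=int(round(u[1,0]))
for v in range(int(u[0,1])-6,int(u[1,1])+22): print(v,[(w[v,U+d]*1000).round(0).tolist() for d in (-3,0,3)],c["img"][v,U])
h=40;uu=u[1].astype(int)
cv2.imwrite("pics/l.png",cv2.resize(c["img"][uu[1]-h:uu[1]+h,uu[0]-h:uu[0]+h],(560,560),interpolation=cv2.INTER_CUBIC)[...,::-1])
E
```

```text
t 17.55 p [0.4454 0.3024 0.0958] yaw -7.51 tilt [0.0029 0.0018] F [ 0.3  0.  -0.4] w 0.0002 g 0.0 q7 -2.62
[[269.6 174.5]
 [270.1 179.9]
 [270.5 184.9]]
168 [[438.0, 268.0, 164.0], [446.0, 269.0, 162.0], [455.0, 274.0, 157.0]] [21 21 22]
169 [[438.0, 274.0, 156.0], [446.0, 271.0, 157.0], [456.0, 296.0, 137.0]] [22 21 23]
170 [[438.0, 286.0, 143.0], [446.0, 287.0, 142.0], [455.0, 293.0, 136.0]] [25 25 26]
171 [[438.0, 290.0, 137.0], [447.0, 293.0, 133.0], [455.0, 296.0, 130.0]] [25 24 26]
172 [[437.0, 287.0, 136.0], [446.0, 285.0, 136.0], [455.0, 293.0, 129.0]] [24 24 26]
173 [[437.0, 293.0, 128.0], [446.0, 289.0, 129.0], [455.0, 299.0, 121.0]] [24 24 26]
174 [[437.0, 291.0, 125.0], [445.0, 285.0, 129.0], [455.0, 297.0, 119.0]] [25 24 26]
175 [[437.0, 286.0, 126.0], [445.0, 289.0, 122.0], [454.0, 293.0, 118.0]] [23 22 24]
176 [[437.0, 293.0, 117.0], [445.0, 283.0, 123.0], [454.0, 295.0, 113.0]] [63 59 56]
177 [[436.0, 293.0, 113.0], [445.0, 297.0, 109.0], [454.0, 294.0, 110.0]] [161 104  74]
178 [[441.0, 436.0, -1.0], [451.0, 434.0, -1.0], [461.0, 436.0, -3.0]] [215 117  48]
179 [[441
[... 1136 characters left out ...]
.0, 297.0, 51.0]] [121 116 111]
193 [[432.0, 300.0, 48.0], [441.0, 299.0, 48.0], [450.0, 293.0, 51.0]] [110 106 102]
194 [[432.0, 301.0, 43.0], [441.0, 295.0, 47.0], [450.0, 289.0, 50.0]] [118 114 108]
195 [[431.0, 290.0, 49.0], [441.0, 300.0, 39.0], [449.0, 293.0, 43.0]] [127 100  86]
196 [[433.0, 342.0, 1.0], [442.0, 333.0, 7.0], [451.0, 330.0, 9.0]] [127  66  33]
197 [[432.0, 328.0, 9.0], [442.0, 333.0, 4.0], [450.0, 324.0, 10.0]] [109  54  24]
198 [[432.0, 320.0, 12.0], [441.0, 325.0, 6.0], [450.0, 320.0, 9.0]] [107  53  23]
199 [[431.0, 321.0, 7.0], [440.0, 320.0, 6.0], [449.0, 315.0, 10.0]] [105  52  22]
200 [[431.0, 314.0, 9.0], [440.0, 309.0, 12.0], [449.0, 312.0, 8.0]] [106  51  23]
```

View pics/l.png

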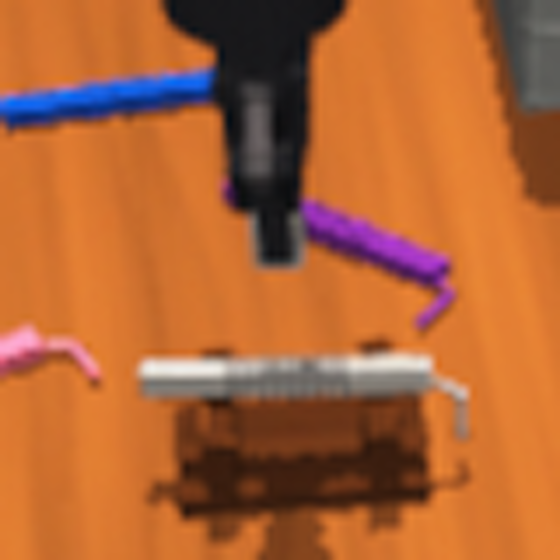

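Call:
{"method": "jog_arm", "body": {
  "increments": [
    [0,0,0,0,0,0,-1],
    [0,0,0,0,0,0,-1],
    [0,0,0,0,0,0,-1],
    [0,0,0,0,0,0,-1],
    [0,0,0,0,0,0,-1]
  ]
}}

```text
t: 18.02
tcp_pos: [0.4441, 0.3014, 0.0933]
tool_rot: [[0.991, -0.131, -0.001], [-0.131, -0.991, -0.0], [-0.001, 0.0, -1.0]]
force: [-0.1, 0.2, -0.2]
width: 0.0606
grasp_force: 0.0
```

Call:
{"method": "jog_arm", "body": {
  "increments": [
    [0,0,0,0,0,0,-1],
    [0,0,0,0,0,0,-1],
    [0,0,0.08,0,0,0,-1],
    [0,0,0.16,0,0,0,-1],
    [0,0,0.24,0,0,0,-1]
  ]
}}

```text
t: 18.43
tcp_pos: [0.4442, 0.3013, 0.0563]
tool_rot: [[0.991, -0.131, -0.0], [-0.131, -0.991, -0.0], [-0.0, 0.0, -1.0]]
force: [0.6, -0.7, -0.7]
width: 0.0854
grasp_force: 0.0
```

Call:
{"method": "jog_arm", "body": {
  "increments": [
    [0,0,0.05,0,0,0,-1],
    [0,0,0.1,0,0,0,-1],
    [0,0,0.14,0,0,0,-1],
    [0,0,0.17,0,0,0,-1],
    [0,0,0.17,0,0,0,-1]
  ]
}}

```text
t: 18.85
tcp_pos: [0.4439, 0.3013, 0.0312]
tool_rot: [[0.991, -0.13, -0.001], [-0.13, -0.991, -0.001], [-0.001, 0.001, -1.0]]
force: [-0.0, -0.8, 0.3]
width: 0.0856
grasp_force: 0.0
```

```bash
python3 go.py .4443,.3018,.027,-7.5;  python3 - <<'E'
from cell import *
from fit import *
c=read_camera("side"); p=get_obs()["tcp_pos"]; w=cloud(c)
x,y,z=np.moveaxis(w,-1,0); mx=c["img"].max(2)
for s in (-1,1):
    k=(abs(x-p[0])<.03)&(abs(y-p[1]-s*.05)<.015)&(mx<70)&(z>.012)&(z<.15)
    print(s,k.sum(),np.sort(z[k])[:8].round(3), rect(w[k]) if k.sum()>4 else '')
E
```

```text
t 18.85 p [0.4439 0.3013 0.0312] yaw -7.5 tilt [-0.0012 -0.0008] F [-0.  -0.8  0.3] w 0.0856 g 0.0 q7 -2.68
   (0.4443, 0.3018, 0.027, -7.5) [0.002, -0.004, 0.028] [0.0001, 0.0002, 0.0] rows 1.0
-1 60 [0.012 0.014 0.014 0.017 0.04  0.058 0.061 0.067] (array([434.2, 250.9]), array([38. , 29.5]), 2.3)
1 0 []
```

Call:
{"method": "jog_arm", "body": {
  "increments": [
    [0,0,0.02,0,0,0,-1],
    [0,0,0.04,0,0,0,-1],
    [0,0,0.04,0,0,0,-1],
    [0,0,0.04,0,0,0,-0.5],
    [0,0,0.04,0,0,0,0]
  ]
}}

```text
t: 19.32
tcp_pos: [0.4444, 0.3016, 0.0264]
tool_rot: [[0.991, -0.131, 0.0], [-0.131, -0.991, 0.0], [0.0, -0.0, -1.0]]
force: [-0.3, 0.0, -0.2]
width: 0.0639
grasp_force: 0.0
```

Call:
{"method": "jog_arm", "body": {
  "increments": [
    [0,0,0,0,0,0,0.3],
    [0,0,0,0,0,0,0.5],
    [0,0,0,0,0,0,0.7],
    [0,0,0,0,0,0,0.9],
    [0,0,0,0,0,0,1]
  ]
}}

```text
t: 19.73
tcp_pos: [0.4445, 0.3017, 0.0265]
tool_rot: [[0.991, -0.131, 0.0], [-0.131, -0.991, 0.0], [0.0, -0.0, -1.0]]
force: [-0.1, 0.1, 2.9]
width: 0.008
grasp_force: 60.8
```

Call:
{"method": "jog_arm", "body": {
  "increments": [
    [0,0,0,0,0,0,1],
    [0,0,0,0,0,0,1],
    [0,0,0,0,0,0,1],
    [0,0,0,0,0,0,1],
    [0,0,0,0,0,0,1]
  ]
}}

```text
t: 20.15
tcp_pos: [0.4445, 0.3017, 0.0265]
tool_rot: [[0.991, -0.131, 0.0], [-0.131, -0.991, 0.0], [0.0, -0.0, -1.0]]
force: [-0.7, -0.3, 4.9]
width: 0.0084
grasp_force: 61.1
```

```bash
python3 go.py .4443,.3018,.025,-7.5
```

```text
t 20.15 p [0.4445 0.3017 0.0265] yaw -7.5 tilt [0.0004 0.0002] F [-0.7 -0.3  4.9] w 0.0084 g 61.1 q7 -2.68
   (0.4443, 0.3018, 0.025, -7.5) [-0.001, -0.001, 0.01] [-0.0, -0.0001, -0.0] rows 1.0
```

Call:
{"method": "jog_arm", "body": {
  "increments": [
    [0,0,-0.06,0,0,0,1],
    [0,0,-0.2,0,0,0,1],
    [0,0,-0.4,0,0,0,1],
    [0,0,-0.6,0,0,0,1],
    [0,0,-0.733,0,0,0,1]
  ]
}}

```text
t: 20.57
tcp_pos: [0.4447, 0.3021, 0.1389]
tool_rot: [[0.991, -0.13, 0.001], [-0.13, -0.991, 0.001], [0.001, -0.001, -1.0]]
force: [0.9, 0.3, -0.4]
width: 0.008
grasp_force: 60.4
```

```bash
python3 go.py .503,.1922,.1365,26.9 .5618,.0827,.1365,61.3 .6206,-.0267,.1365,95.72; python3 snap.py side l2 5 .46 .3 .12 50 pics/l2.png
```

```text
t 20.57 p [0.4447 0.3021 0.1389] yaw -7.48 tilt [0.0014 0.0012] F [ 0.9  0.3 -0.4] w 0.008 g 60.4 q7 -2.59
   (0.503, 0.1922, 0.1365, 26.9) [0.481, 0.676, 0.016] [-0.0002, -0.0003, -0.0955] rows 5.0
   (0.5618, 0.0827, 0.1365, 61.3) [0.019, 0.828, 0.0] [0.0, 0.0, -0.0956] rows 5.0
   (0.6206, -0.0267, 0.1365, 95.72) [-0.451, 0.694, 0.0] [0.0, 0.0, -0.0956] rows 5.0
```

Call:
{"method": "jog_arm", "body": {
  "increments": [
    [0.097,0.135,0,0,0,-0.0191,1],
    [0.19,0.27,0,0,0,-0.0382,1],
    [0.29,0.404,0,0,0,-0.0574,1],
    [0.386,0.538,0,0,0,-0.0765,1],
    [0.483,0.673,0,0,0,-0.0956,1]
  ]
}}

```text
t: 21.03
tcp_pos: [0.5032, 0.1908, 0.1363]
tool_rot: [[0.889, 0.458, -0.0], [0.458, -0.889, -0.0], [-0.0, 0.0, -1.0]]
force: [-0.9, 0.6, -0.6]
width: 0.0082
grasp_force: 60.3
```

Call:
{"method": "jog_arm", "body": {
  "increments": [
    [0.004,0.166,0,0,0,-0.0191,1],
    [0.008,0.331,0,0,0,-0.0382,1],
    [0.011,0.497,0,0,0,-0.0574,1],
    [0.015,0.662,0,0,0,-0.0765,1],
    [0.019,0.828,0,0,0,-0.0956,1]
  ]
}}

```text
t: 21.45
tcp_pos: [0.5619, 0.0812, 0.1362]
tool_rot: [[0.475, 0.88, -0.0], [0.88, -0.475, -0.0], [-0.0, -0.0, -1.0]]
force: [0.4, 0.4, -0.4]
width: 0.0082
grasp_force: 60.3
```

Call:
{"method": "jog_arm", "body": {
  "increments": [
    [-0.09,0.139,0,0,0,-0.0191,1],
    [-0.18,0.278,0,0,0,-0.0382,1],
    [-0.271,0.416,0,0,0,-0.0574,1],
    [-0.361,0.555,0,0,0,-0.0765,1],
    [-0.451,0.694,0,0,0,-0.0956,1]
  ]
}}

```text
t: 21.87
tcp_pos: [0.6208, -0.0282, 0.1361]
tool_rot: [[-0.106, 0.994, -0.0], [0.994, 0.106, -0.0], [0.0, -0.0, -1.0]]
force: [0.6, 0.2, -0.3]
width: 0.0085
grasp_force: 60.3
```

Call:
{"method": "jog_arm", "body": {
  "increments": [
    [0,0,0,0,0,0,1],
    [0,0,0.1,0,0,0,1],
    [0,0,0.25,0,0,0,1],
    [0,0,0.35,0,0,0,1],
    [0,0,0.35,0,0,0,1]
  ]
}}

```text
t: 22.28
tcp_pos: [0.6181, -0.0273, 0.0802]
tool_rot: [[-0.1, 0.995, -0.006], [0.995, 0.1, -0.0], [0.0, -0.006, -1.0]]
force: [-0.7, -0.0, -1.0]
width: 0.0081
grasp_force: 60.3
```

Call:
{"method": "jog_arm", "body": {
  "increments": [
    [0,0,0,0,0,0,1],
    [0,0,0,0,0,0,1],
    [0,0,0,0,0,0,1]
  ]
}}

```text
t: 22.53
tcp_pos: [0.6214, -0.0264, 0.0849]
tool_rot: [[-0.1, 0.995, 0.002], [0.995, 0.1, -0.0], [-0.0, 0.002, -1.0]]
force: [0.1, 0.0, 0.1]
width: 0.0083
grasp_force: 60.3
```

```bash
python3 go.py .6206,-.0267,.0685,95.72; python3 - <<'E'
from cell import *
from fit import *
o=get_obs(); p=o["tcp_pos"]; th=np.radians(5.72); R=np.array([[np.cos(th),-np.sin(th)],[np.sin(th),np.cos(th)]]); O=np.array([.6194,-.0148])
for n in ("top","side"):
    c=read_camera(n); pickle.dump(c,open(n+"5.pkl","wb")); w=cloud(c); f=(w[...,:2]-O)@R*1000; z=w[...,2]*1000
    k=(abs(f[...,0])<25)&(f[...,1]>10)&(f[...,1]<85)&(z>47)&(z<120)
    P=np.c_[f[k],z[k]]; print(n,len(P))
    for Y in range(10,85,5):
        q=P[abs(P[:,1]-Y)<2.5]
        if len(q): print(Y,q[:,0].min().round(1),q[:,0].max().round(1),'z',np.percentile(q[:,2],[0,50,100]).round(1))
E
```

```text
t 22.53 p [ 0.6214 -0.0264  0.0849] yaw 95.75 tilt [ 0.0017 -0.    ] F [0.1 0.  0.1] w 0.0083 g 60.3 q7 -0.35
   (0.6206, -0.0267, 0.0685, 95.72) [-0.001, -0.005, 0.109] [0.0003, 0.0, 0.0001] rows 1.0
top 105
10 -1.8 7.5 z [109.9 112.3 112.9]
15 -3.6 5.6 z [106.5 111.8 117. ]
20 -3.0 6.4 z [107.8 111.1 114.4]
25 -3.1 7.1 z [ 99.3 109.6 113.9]
30 -2.3 7.3 z [ 99.4 112.1 117.8]
35 -3.1 5.6 z [106.1 111.7 117. ]
40 -3.0 5.8 z [104.8 111.7 114.6]
45 -2.0 6.4 z [105.9 111.9 115.1]
50 -3.0 6.0 z [101.  109.8 114.9]
55 0.7 2.7 z [ 97.8  99.7 101.2]
60 0.2 2.9 z [ 91.3  98.2 101.1]
65 0.7 2.5 z [77.  89.8 92.8]
side 11
35 -5.5 -5.5 z [110.3 110.3 110.3]
40 -4.8 -3.9 z [111.3 111.7 112.1]
45 -4.7 -2.9 z [100.6 106.4 112.3]
50 -3.0 -2.9 z [ 98.6 100.2 101.7]
60 -0.7 -0.7 z [98.5 98.5 98.5]
```

Call:
{"method": "jog_arm", "body": {
  "increments": [
    [0,0,0.05,0,0,0,1],
    [0,0,0.09,0,0,0,1],
    [0,0,0.12,0,0,0,1],
    [0,0,0.137,0,0,0,1],
    [0,0,0.137,0,0,0,1]
  ]
}}

```text
t: 23.05
tcp_pos: [0.62, -0.0268, 0.062]
tool_rot: [[-0.1, 0.995, -0.002], [0.995, 0.1, 0.0], [0.0, -0.002, -1.0]]
force: [-0.2, 0.1, -0.2]
width: 0.0084
grasp_force: 60.3
```

Call:
{"method": "jog_arm", "body": {
  "increments": [
    [0,0,0,0,0,0,1],
    [0,0,0,0,0,0,1],
    [0,0,0,0,0,0,1],
    [0,0,0,0,0,0,1]
  ]
}}

```text
t: 23.38
tcp_pos: [0.6208, -0.0268, 0.0634]
tool_rot: [[-0.1, 0.995, 0.0], [0.995, 0.1, -0.0], [-0.0, 0.0, -1.0]]
force: [0.4, -0.0, -1.1]
width: 0.0083
grasp_force: 60.3
```

```bash
python3 go.py .6206,-.0267,.0625,95.72; python3 - <<'E'
from cell import *
from fit import *
o=get_obs(); p=o["tcp_pos"]; th=np.radians(5.72); R=np.array([[np.cos(th),-np.sin(th)],[np.sin(th),np.cos(th)]]); O=np.array([.6194,-.0148])
def fo(c,z,s=.0002):  # ortho in feed frame: up=+x, left=+y, window x±30,y 30..90
    X,Y=np.meshgrid(np.arange(.03,-.03,-s),np.arange(.09,.03,-s),indexing='ij')
    W=np.stack([X,Y],-1)@R.T+O; P=np.dstack([W,np.full(X.shape,z)])
    m=proj(c,P).reshape(*X.shape,2).astype(np.float32); return cv2.remap(c["img"],m[...,0],m[...,1],cv2.INTER_CUBIC)
A=[]
for n in ("top","side"):
    c=read_camera(n); pickle.dump(c,open(n+"6.pkl","wb")); A.append(fo(c,.042))
    w=cloud(c); f=(w[...,:2]-O)@R*1000; z=w[...,2]*1000; b=c["img"].min(2)
    for Y in (56,59,62,65,68):
        k=(abs(f[...,0])<10)&(abs(f[...,1]-Y)<2)&(z>44)&(z<100); 
        if k.any(): print(n,Y,f[k][:,0].round(1),z[k].round(0))
    for z0 in (.04,):
        g=fo(c,z0).min(2).astype(int)
        for y in (78,75,70,50,45,40,35):
            col=g[:,int((90-y)*5)]; s=col[75:225]; wt=np.clip(np.median(s)-30-s,0,None); print('   seam@',y,(30-(75+(wt*np.arange(150)).sum()/max(wt.sum(),1))/5).round(2),(wt>0).sum()/5)
cv2.imwrite("pics/tip.png",np.hstack(A)[...,::-1])
E
```

```text
t 23.38 p [ 0.6208 -0.0268  0.0634] yaw 95.74 tilt [ 0.0004 -0.    ] F [ 0.4 -0.  -1.1] w 0.0083 g 60.3 q7 -0.37
   (0.6206, -0.0267, 0.0625, 95.72) [0.001, -0.001, 0.006] [0.0001, 0.0, 0.0001] rows 1.0
top 56 [2.5 1.6 0.6] [77. 80. 74.]
top 59 [ 2.8 -0. ] [76. 78.]
top 62 [ 2.9  1.5  0.6  0.3 -0.4] [77. 73. 76. 66. 57.]
top 65 [1.5 0.3] [73. 66.]
   seam@ 78 0.3 7.6
   seam@ 75 0.39 9.0
   seam@ 70 0.74 9.6
   seam@ 50 1.29 9.8
   seam@ 45 1.0 8.2
   seam@ 40 0.94 9.6
   seam@ 35 0.72 9.8
side 62 [-1.5] [63.]
side 65 [-0.8 -0.8] [68. 64.]
   seam@ 78 15.0 0.0
   seam@ 75 15.0 0.0
   seam@ 70 15.0 0.0
   seam@ 50 9.35 12.0
   seam@ 45 5.3 10.4
   seam@ 40 3.69 11.2
   seam@ 35 2.69 10.2
```

View pics/tip.png

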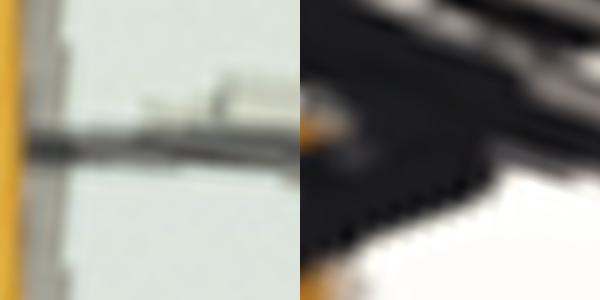

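Call:
{"method": "jog_arm", "body": {
  "increments": [
    [0,0,0.015,0,0,0,1],
    [0,0,0.03,0,0,0,1],
    [0,0,0.045,0,0,0,1],
    [0,0,0.055,0,0,0,1],
    [0,0,0.055,0,0,0,1]
  ]
}}

```text
t: 23.9
tcp_pos: [0.6203, -0.0268, 0.0543]
tool_rot: [[-0.1, 0.995, -0.001], [0.995, 0.1, 0.0], [0.0, -0.001, -1.0]]
force: [0.5, 0.1, -1.1]
width: 0.0081
grasp_force: 60.3
```

Call:
{"method": "jog_arm", "body": {
  "increments": [
    [0,0,0.007,0,0,0,1],
    [0,0,0.014,0,0,0,1],
    [0,0,0.02,0,0,0,1],
    [0,0,0.02,0,0,0,1]
  ]
}}

```text
t: 24.23
tcp_pos: [0.6205, -0.0268, 0.0517]
tool_rot: [[-0.1, 0.995, -0.0], [0.995, 0.1, -0.0], [-0.0, -0.0, -1.0]]
force: [-0.3, 0.1, -1.4]
width: 0.0081
grasp_force: 60.3
```

```bash
python3 go.py .6206,-.0267,.0525,95.72;python3 -c "
from cell import *
o=get_obs();print(o['ft_torque'].round(2))"
```

```text
t 24.23 p [ 0.6205 -0.0268  0.0517] yaw 95.74 tilt [-0.0002 -0.    ] F [-0.3  0.1 -1.4] w 0.0081 g 60.3 q7 -0.38
   (0.6206, -0.0267, 0.0525, 95.72) [0.001, 0.0, -0.005] [-0.0, 0.0, 0.0001] rows 1.0
[-0.03  0.    0.02]
```

Call:
{"method": "jog_arm", "body": {
  "increments": [
    [-0.014,0,0,0,0,0,1],
    [-0.028,0,0,0,0,0,1],
    [-0.042,0,0,0,0,0,1],
    [-0.056,0,0,0,0,0,1],
    [-0.07,0,0,0,0,0,1]
  ]
}}

```text
t: 24.65
tcp_pos: [0.6218, -0.0376, 0.0519]
tool_rot: [[-0.1, 0.995, 0.0], [0.995, 0.1, -0.0], [-0.0, 0.0, -1.0]]
force: [-0.2, 0.1, -1.1]
width: 0.0083
grasp_force: 60.3
```

Call:
{"method": "jog_arm", "body": {
  "increments": [
    [-0.014,0,0,0,0,0,1],
    [-0.028,0,0,0,0,0,1],
    [-0.042,0,0,0,0,0,1],
    [-0.056,0,0,0,0,0,1],
    [-0.07,0,0,0,0,0,1]
  ]
}}

```text
t: 25.07
tcp_pos: [0.6228, -0.0479, 0.0519]
tool_rot: [[-0.1, 0.995, 0.0], [0.995, 0.1, 0.0], [0.0, 0.0, -1.0]]
force: [-0.2, -1.1, -1.5]
width: 0.008
grasp_force: 60.3
```

Call:
{"method": "jog_arm", "body": {
  "increments": [
    [-0.014,0,0,0,0,0,1],
    [-0.028,0,0,0,0,0,1],
    [-0.042,0,0,0,0,0,1],
    [-0.056,0,0,0,0,0,1],
    [-0.07,0,0,0,0,0,1]
  ]
}}

```text
t: 25.48
tcp_pos: [0.6238, -0.0583, 0.0519]
tool_rot: [[-0.1, 0.995, -0.0], [0.995, 0.1, -0.0], [-0.0, -0.0, -1.0]]
force: [-0.8, 0.1, -0.3]
width: 0.0083
grasp_force: 60.3
```

```bash
python3 go.py;python3 - <<'E'
from cell import *
from fit import *
print(get_obs()['ft_torque'].round(2))
th=np.radians(5.72); R=np.array([[np.cos(th),-np.sin(th)],[np.sin(th),np.cos(th)]]); O=np.array([.6194,-.0148])
for n in ("top","side"):
    c=read_camera(n); w=cloud(c); f=(w[...,:2]-O)@R*1000; z=w[...,2]*1000
    k=(abs(f[...,0])<12)&(abs(f[...,1]-28)<9)&(z>43)&(z<100); P=np.c_[f[k],z[k]]; print(n,P[np.argsort(P[:,2])][:14].round(1).tolist())
E
```

```text
t 25.48 p [ 0.6238 -0.0583  0.0519] yaw 95.74 tilt [-0. -0.] F [-0.8  0.1 -0.3] w 0.0083 g 60.3 q7 -0.32
[-0.03 -0.01 -0.04]
top [[-11.9, 21.7, 43.3], [8.0, 22.0, 43.3], [0.7, 33.0, 48.3], [0.8, 31.5, 60.2], [2.5, 29.1, 62.5], [2.4, 31.6, 64.4], [1.5, 24.6, 65.6], [-0.5, 29.7, 66.1], [3.4, 22.1, 67.4], [1.4, 27.2, 67.4], [-1.0, 27.5, 67.6], [2.7, 20.0, 69.6], [0.4, 22.7, 70.2], [0.2, 20.4, 70.5]]
side [[-0.4, 27.5, 50.1], [-1.1, 26.7, 62.6]]
```

Call:
{"method": "jog_arm", "body": {
  "increments": [
    [-0.014,-0.001,0,0,0,0,1],
    [-0.028,-0.002,0,0,0,0,1],
    [-0.042,-0.002,0,0,0,0,1],
    [-0.056,-0.002,0,0,0,0,1],
    [-0.07,-0.002,0,0,0,0,1]
  ]
}}

```text
t: 26.0
tcp_pos: [0.6246, -0.0689, 0.0519]
tool_rot: [[-0.1, 0.995, 0.0], [0.995, 0.1, -0.0], [-0.0, 0.0, -1.0]]
force: [-0.1, -0.3, -0.5]
width: 0.008
grasp_force: 60.3
```

Call:
{"method": "jog_arm", "body": {
  "increments": [
    [-0.014,0,0,0,0,0,1],
    [-0.028,0,0,0,0,0,1],
    [-0.042,0,0,0,0,0,1],
    [-0.056,0,0,0,0,0,1],
    [-0.07,0,0,0,0,0,1]
  ]
}}

```text
t: 26.42
tcp_pos: [0.6256, -0.0793, 0.0519]
tool_rot: [[-0.1, 0.995, 0.0], [0.995, 0.1, -0.0], [-0.0, 0.0, -1.0]]
force: [0.3, -0.2, -1.1]
width: 0.0082
grasp_force: 60.3
```

Call:
{"method": "jog_arm", "body": {
  "increments": [
    [-0.014,0,0,0,0,0,1],
    [-0.028,0,0,0,0,0,1],
    [-0.042,0,0,0,0,0,1],
    [-0.056,0,0,0,0,0,1],
    [-0.07,0,0,0,0,0,1]
  ]
}}

```text
t: 26.83
tcp_pos: [0.6267, -0.0897, 0.0519]
tool_rot: [[-0.1, 0.995, 0.0], [0.995, 0.1, -0.0], [-0.0, 0.0, -1.0]]
force: [-0.5, 0.1, 0.2]
width: 0.0082
grasp_force: 60.3
```

Call:
{"method": "jog_arm", "body": {
  "increments": [
    [-0.014,0,0,0,0,0,1],
    [-0.028,0,0,0,0,0,1],
    [-0.042,0,0,0,0,0,1],
    [-0.056,0,0,0,0,0,1],
    [-0.07,0,0,0,0,0,1]
  ]
}}

```text
t: 27.25
tcp_pos: [0.6277, -0.1001, 0.0519]
tool_rot: [[-0.1, 0.995, 0.0], [0.995, 0.1, -0.0], [-0.0, 0.0, -1.0]]
force: [-0.2, -0.2, 0.2]
width: 0.0082
grasp_force: 60.3
```

Call:
{"method": "jog_arm", "body": {
  "increments": [
    [-0.014,0,0,0,0,0,1],
    [-0.028,0,0,0,0,0,1],
    [-0.042,0,0,0,0,0,1],
    [-0.056,0,0,0,0,0,1],
    [-0.07,0,0,0,0,0,1]
  ]
}}

```text
t: 27.67
tcp_pos: [0.6288, -0.1106, 0.0519]
tool_rot: [[-0.1, 0.995, -0.0], [0.995, 0.1, -0.0], [-0.0, -0.0, -1.0]]
force: [0.6, 0.6, -0.4]
width: 0.0081
grasp_force: 60.3
```

```bash
python3 go.py;python3 - <<'E'
from cell import *
from fit import *
th=np.radians(5.72); R=np.array([[np.cos(th),-np.sin(th)],[np.sin(th),np.cos(th)]]); O=np.array([.6194,-.0148])
print(((get_obs()["tcp_pos"][:2]-O)@R*1000).round(2))
for n in ("top","side"):
    c=read_camera(n); w=cloud(c); f=(w[...,:2]-O)@R*1000; z=w[...,2]*1000
    k=(abs(f[...,0])<12)&(abs(f[...,1]+25)<9)&(z>43)&(z<100); P=np.c_[f[k],z[k]]; print(n,P[np.argsort(P[:,2])][:14].round(1).tolist())
E
```

```text
t 27.67 p [ 0.6288 -0.1106  0.0519] yaw 95.74 tilt [-0. -0.] F [ 0.6  0.6 -0.4] w 0.0081 g 60.3 q7 -0.24
[ -0.23 -96.26]
top [[-4.1, -26.0, 43.4], [-0.5, -20.2, 53.4], [0.6, -19.4, 60.6], [0.4, -21.8, 60.8], [-0.5, -26.2, 63.3], [-0.4, -23.7, 63.9], [2.1, -21.5, 64.4], [1.4, -26.1, 65.7], [1.4, -23.5, 67.1], [0.2, -32.8, 68.9], [2.7, -30.5, 69.7], [2.3, -32.8, 70.4], [0.3, -27.7, 70.6], [0.0, -30.1, 70.9]]
side [[-0.5, -25.4, 47.2], [-0.8, -25.8, 51.5], [-0.8, -24.8, 58.1]]
```

Call:
{"method": "jog_arm", "body": {
  "increments": [
    [-0.014,0,0,0,0,0,1],
    [-0.028,0,0,0,0,0,1],
    [-0.042,0,0,0,0,0,1],
    [-0.056,0,0,0,0,0,1],
    [-0.07,0,0,0,0,0,1]
  ]
}}

```text
t: 28.18
tcp_pos: [0.6299, -0.1211, 0.0519]
tool_rot: [[-0.1, 0.995, 0.0], [0.995, 0.1, -0.0], [-0.0, 0.0, -1.0]]
force: [0.2, 0.2, -0.5]
width: 0.0081
grasp_force: 60.3
```

Call:
{"method": "jog_arm", "body": {
  "increments": [
    [-0.014,0,0,0,0,0,1],
    [-0.028,0,0,0,0,0,1],
    [-0.042,0,0,0,0,0,1],
    [-0.056,0,0,0,0,0,1],
    [-0.07,0,0,0,0,0,1]
  ]
}}

```text
t: 28.6
tcp_pos: [0.6309, -0.1315, 0.0519]
tool_rot: [[-0.1, 0.995, 0.0], [0.995, 0.1, -0.0], [-0.0, 0.0, -1.0]]
force: [0.1, -0.6, -1.2]
width: 0.0088
grasp_force: 60.3
```

Call:
{"method": "jog_arm", "body": {
  "increments": [
    [-0.014,0,0,0,0,0,1],
    [-0.028,0,0,0,0,0,1],
    [-0.042,0,0,0,0,0,1],
    [-0.056,0,0,0,0,0,1],
    [-0.07,0,0,0,0,0,1]
  ]
}}

```text
t: 29.02
tcp_pos: [0.6319, -0.1419, 0.0519]
tool_rot: [[-0.1, 0.995, 0.0], [0.995, 0.1, -0.0], [-0.0, 0.0, -1.0]]
force: [0.0, 0.3, -0.7]
width: 0.008
grasp_force: 60.3
```

Call:
{"method": "jog_arm", "body": {
  "increments": [
    [-0.014,0,0,0,0,0,1],
    [-0.028,0,0,0,0,0,1],
    [-0.042,0,0,0,0,0,1],
    [-0.056,0,0,0,0,0,1],
    [-0.07,0,0,0,0,0,1]
  ]
}}

```text
t: 29.43
tcp_pos: [0.633, -0.1523, 0.0519]
tool_rot: [[-0.1, 0.995, -0.0], [0.995, 0.1, 0.0], [0.0, -0.0, -1.0]]
force: [0.0, -0.8, -0.3]
width: 0.0083
grasp_force: 60.3
```

Call:
{"method": "jog_arm", "body": {
  "increments": [
    [-0.014,0,0,0,0,0,1],
    [-0.028,0,0,0,0,0,1],
    [-0.042,0,0,0,0,0,1],
    [-0.056,0,0,0,0,0,1],
    [-0.075,0,0,0,0,0,1]
  ]
}}

```text
t: 29.85
tcp_pos: [0.6341, -0.1634, 0.0519]
tool_rot: [[-0.1, 0.995, 0.0], [0.995, 0.1, 0.0], [0.0, 0.0, -1.0]]
force: [0.1, 0.2, -0.7]
width: 0.0083
grasp_force: 60.3
```

```bash
python3 go.py;python3 - <<'E'
from cell import *
from fit import *
th=np.radians(5.72); R=np.array([[np.cos(th),-np.sin(th)],[np.sin(th),np.cos(th)]]); O=np.array([.6194,-.0148])
print(((get_obs()["tcp_pos"][:2]-O)@R*1000).round(2))
for n in ("top","side"):
    c=read_camera(n); w=cloud(c); f=(w[...,:2]-O)@R*1000; z=w[...,2]*1000
    k=(abs(f[...,0])<12)&(abs(f[...,1]+76)<9)&(z>43)&(z<100); P=np.c_[f[k],z[k]]; print(n,P[np.argsort(P[:,2])][:10].round(1).tolist())
E
```

```text
t 29.85 p [ 0.6341 -0.1634  0.0519] yaw 95.76 tilt [0.     0.0001] F [ 0.1  0.2 -0.7] w 0.0083 g 60.3 q7 -0.15
[  -0.16 -149.31]
top [[0.2, -72.5, 49.1], [-0.7, -74.2, 53.2], [3.3, -73.8, 58.0], [0.3, -72.8, 61.2], [2.5, -75.5, 61.2], [-0.1, -75.1, 62.2], [1.3, -79.6, 65.1], [1.0, -81.9, 65.5], [3.4, -82.1, 65.7], [1.3, -76.9, 66.4]]
side [[-2.1, -80.0, 45.9], [-1.5, -78.0, 47.3], [-0.9, -75.3, 51.7], [-2.3, -79.5, 53.1]]
```

Call:
{"method": "jog_arm", "body": {
  "increments": [
    [0,0,-0.06,0,0,0,1],
    [0,0,-0.2,0,0,0,1],
    [0,0,-0.37,0,0,0,1],
    [0,0,-0.5,0,0,0,1],
    [0,0,-0.573,0,0,0,1]
  ]
}}

```text
t: 30.37
tcp_pos: [0.6353, -0.1629, 0.1412]
tool_rot: [[-0.101, 0.995, 0.004], [0.995, 0.101, -0.0], [-0.001, 0.003, -1.0]]
force: [0.5, 0.0, -1.6]
width: 0.0083
grasp_force: 60.3
```

Call:
{"method": "jog_arm", "body": {
  "increments": [
    [0.16,-0.047,0,0,0,0.0143,1],
    [0.321,-0.095,0,0,0,0.0287,1],
    [0.481,-0.142,0,0,0,0.043,1],
    [0.642,-0.19,0,0,0,0.0574,1],
    [0.802,-0.237,0,0,0,0.0717,1]
  ]
}}

```text
t: 30.78
tcp_pos: [0.5859, -0.0461, 0.1379]
tool_rot: [[0.347, 0.938, -0.0], [0.938, -0.347, 0.0], [0.0, -0.0, -1.0]]
force: [0.2, -0.1, -0.6]
width: 0.009
grasp_force: 60.3
```

Call:
{"method": "jog_arm", "body": {
  "increments": [
    [0.124,-0.113,0,0,0,0.0143,1],
    [0.248,-0.225,0,0,0,0.0287,1],
    [0.371,-0.338,0,0,0,0.043,1],
    [0.495,-0.45,0,0,0,0.0574,1],
    [0.619,-0.563,0,0,0,0.0717,1]
  ]
}}

```text
t: 31.2
tcp_pos: [0.5384, 0.0701, 0.138]
tool_rot: [[0.721, 0.693, 0.0], [0.693, -0.721, -0.0], [-0.0, 0.0, -1.0]]
force: [0.2, -0.6, -1.5]
width: 0.0083
grasp_force: 60.3
```

Call:
{"method": "jog_arm", "body": {
  "increments": [
    [0.063,-0.155,0,0,0,0.0143,1],
    [0.125,-0.31,0,0,0,0.0287,1],
    [0.188,-0.466,0,0,0,0.043,1],
    [0.25,-0.621,0,0,0,0.0574,1],
    [0.313,-0.776,0,0,0,0.0717,1]
  ]
}}

```text
t: 31.62
tcp_pos: [0.491, 0.1864, 0.138]
tool_rot: [[0.951, 0.31, 0.0], [0.31, -0.951, -0.0], [-0.0, 0.0, -1.0]]
force: [1.2, 0.4, -0.6]
width: 0.0082
grasp_force: 60.3
```

Call:
{"method": "jog_arm", "body": {
  "increments": [
    [-0.011,-0.167,0,0,0,0.0143,1],
    [-0.023,-0.334,0,0,0,0.0287,1],
    [-0.034,-0.501,0,0,0,0.043,1],
    [-0.046,-0.7,0,0,0,0.0574,1],
    [-0.057,-0.835,0,0,0,0.0717,1]
  ]
}}

```text
t: 32.03
tcp_pos: [0.4428, 0.3042, 0.1381]
tool_rot: [[0.991, -0.133, -0.0], [-0.133, -0.991, 0.001], [-0.0, -0.001, -1.0]]
force: [0.3, 0.1, -0.6]
width: 0.0082
grasp_force: 60.3
```

Call:
{"method": "jog_arm", "body": {
  "increments": [
    [0,0,0,0,0,0,1],
    [0,0,0,0,0,0,1],
    [0,0,0,0,0,0,1],
    [0,0,0,0,0,0,1],
    [0,0,0,0,0,0,1]
  ]
}}

```text
t: 32.45
tcp_pos: [0.4451, 0.3002, 0.1378]
tool_rot: [[0.991, -0.132, 0.0], [-0.132, -0.991, -0.001], [0.0, 0.001, -1.0]]
force: [-0.5, 0.4, -0.6]
width: 0.0085
grasp_force: 60.3
```

```bash
python3 go.py .4445,.3017,.08,-7.5 .4445,.3017,.0265,-7.5
```

```text
t 32.45 p [0.4451 0.3002 0.1378] yaw -7.58 tilt [ 0.     -0.0005] F [-0.5  0.4 -0.6] w 0.0085 g 60.3 q7 -2.6
   (0.4445, 0.3017, 0.08, -7.5) [-0.005, -0.01, 0.385] [0.0001, -0.0, -0.0002] rows 2.0
   (0.4445, 0.3017, 0.0265, -7.5) [0.0, 0.0, 0.357] [0.0, 0.0, 0.0] rows 2.0
```

Call:
{"method": "jog_arm", "body": {
  "increments": [
    [-0.003,-0.005,0.08,0,0,0,1],
    [-0.003,-0.005,0.18,0,0,0,1],
    [-0.003,-0.005,0.28,0,0,0,1],
    [-0.003,-0.005,0.36,0,0,0,1],
    [-0.003,-0.005,0.385,0,0,0,1]
  ]
}}

```text
t: 32.87
tcp_pos: [0.4432, 0.3009, 0.0776]
tool_rot: [[0.991, -0.131, -0.003], [-0.131, -0.991, -0.002], [-0.003, 0.002, -1.0]]
force: [0.1, -0.1, -1.6]
width: 0.0084
grasp_force: 60.3
```

Call:
{"method": "jog_arm", "body": {
  "increments": [
    [0,0,0.06,0,0,0,1],
    [0,0,0.13,0,0,0,1],
    [0,0,0.2,0,0,0,1],
    [0,0,0.26,0,0,0,1],
    [0,0,0.3,0,0,0,1]
  ]
}}

```text
t: 33.28
tcp_pos: [0.4437, 0.302, 0.0338]
tool_rot: [[0.991, -0.131, -0.001], [-0.131, -0.991, -0.001], [-0.001, 0.001, -1.0]]
force: [0.3, -0.4, -1.2]
width: 0.0088
grasp_force: 60.3
```

Call:
{"method": "jog_arm", "body": {
  "increments": [
    [0,0,0.01,0,0,0,1],
    [0,0,0.02,0,0,0,1],
    [0,0,0.03,0,0,0,1],
    [0,0,0.036,0,0,0,1],
    [0,0,0.036,0,0,0,1]
  ]
}}

```text
t: 33.7
tcp_pos: [0.4442, 0.3024, 0.0299]
tool_rot: [[0.991, -0.131, 0.0], [-0.131, -0.991, 0.0], [0.0, -0.0, -1.0]]
force: [-0.1, 0.4, -0.3]
width: 0.0085
grasp_force: 60.3
```

```bash
python3 go.py .4445,.3017,.0265,-7.5
```

```text
t 33.7 p [0.4442 0.3024 0.0299] yaw -7.5 tilt [0.0005 0.0002] F [-0.1  0.4 -0.3] w 0.0085 g 60.3 q7 -2.69
   (0.4445, 0.3017, 0.0265, -7.5) [0.002, 0.004, 0.023] [-0.0, -0.0001, -0.0] rows 1.0
```

Lower the last 3.5 mm, release slowly.

Call:
{"method": "jog_arm", "body": {
  "increments": [
    [0.001,0.002,0.006,0,0,0,1],
    [0.002,0.004,0.012,0,0,0,1],
    [0.002,0.004,0.019,0,0,0,1],
    [0.002,0.004,0.025,0,0,0,1],
    [0.002,0.004,0.025,0,0,0,1]
  ]
}}

```text
t: 34.12
tcp_pos: [0.4444, 0.3015, 0.0265]
tool_rot: [[0.991, -0.131, 0.0], [-0.131, -0.991, -0.0], [0.0, 0.0, -1.0]]
force: [-0.9, -0.9, 5.3]
width: 0.0079
grasp_force: 61.3
```

```bash
python3 go.py .4445,.3017,.0265,-7.5
```

```text
t 34.12 p [0.4444 0.3015 0.0265] yaw -7.51 tilt [ 0.0004 -0.0003] F [-0.9 -0.9  5.3] w 0.0079 g 61.3 q7 -2.7
   (0.4445, 0.3017, 0.0265, -7.5) [0.0, -0.001, -0.0] [0.0, -0.0001, -0.0] rows 1.0
```

Contact with the rest at the original height; release and retreat.

Call:
{"method": "jog_arm", "body": {
  "increments": [
    [0,0,0,0,0,0,0.8],
    [0,0,0,0,0,0,0.5],
    [0,0,0,0,0,0,0],
    [0,0,0,0,0,0,-0.5],
    [0,0,0,0,0,0,-1]
  ]
}}

```text
t: 34.53
tcp_pos: [0.4442, 0.3016, 0.0258]
tool_rot: [[0.991, -0.131, -0.0], [-0.131, -0.991, 0.0], [-0.0, -0.0, -1.0]]
force: [0.9, -0.5, -0.2]
width: 0.0568
grasp_force: 0.0
```

Call:
{"method": "jog_arm", "body": {
  "increments": [
    [0,0,0,0,0,0,-1],
    [0,0,0,0,0,0,-1],
    [0,0,0,0,0,0,-1],
    [0,0,0,0,0,0,-1],
    [0,0,0,0,0,0,-1]
  ]
}}

```text
t: 34.95
tcp_pos: [0.4443, 0.3016, 0.0259]
tool_rot: [[0.991, -0.131, -0.0], [-0.131, -0.991, -0.0], [0.0, 0.0, -1.0]]
force: [-0.5, 1.1, -0.5]
width: 0.0853
grasp_force: 0.0
```

Call:
{"method": "jog_arm", "body": {
  "increments": [
    [0,0,-0.08,0,0,0,-1],
    [0,0,-0.25,0,0,0,-1],
    [0,0,-0.5,0,0,0,-1],
    [0,0,-0.75,0,0,0,-1],
    [0,0,-0.95,0,0,0,-1]
  ]
}}

```text
t: 35.37
tcp_pos: [0.4443, 0.3021, 0.1719]
tool_rot: [[0.992, -0.13, 0.001], [-0.13, -0.992, 0.001], [0.001, -0.001, -1.0]]
force: [1.4, 0.5, 0.1]
width: 0.0854
grasp_force: 0.0
```

Call:
{"method": "jog_arm", "body": {
  "increments": [
    [0,0,0,0,0,0,-1],
    [0,0.2,0,0,0,0,-1],
    [0,0.4,0,0,0,0,-1],
    [0,0.6,0,0,0,0,-1],
    [0,0.8,0,0,0,0,-1]
  ]
}}

```text
t: 35.78
tcp_pos: [0.4281, 0.1816, 0.169]
tool_rot: [[0.992, -0.13, 0.001], [-0.13, -0.992, 0.0], [0.001, -0.0, -1.0]]
force: [0.8, -0.9, 0.3]
width: 0.0856
grasp_force: 0.0
```

Call:
{"method": "jog_arm", "body": {
  "increments": [
    [0,0,0,0,0,0,-1],
    [0,0,0,0,0,0,-1],
    [0,0,0,0,0,0,-1],
    [0,0,0,0,0,0,-1]
  ]
}}

```text
t: 36.12
tcp_pos: [0.4288, 0.184, 0.1689]
tool_rot: [[0.992, -0.129, 0.001], [-0.129, -0.992, 0.001], [0.001, -0.001, -1.0]]
force: [0.4, 0.3, 0.5]
width: 0.0855
grasp_force: 0.0
```

```bash
python3 go.py; python3 - <<'E'
from cell import *
from fit import *
th=np.radians(5.72); R=np.array([[np.cos(th),-np.sin(th)],[np.sin(th),np.cos(th)]]); O=np.array([.6194,-.0148])
for n in ("top","side"):
    c=read_camera(n); w=cloud(c); im=c["img"].astype(int); x,y,z=np.moveaxis(w,-1,0); f=(w[...,:2]-O)@R
    r,g,b=np.moveaxis(im,-1,0)
    s=(abs(x-.44)<.09)&(abs(y-.3)<.06)&(z>.046)&(r-b<70)&(z<.07); print(n,'scribe',rect(w[s]),pca(w[s]),np.nanmedian(z[s]).round(4))
    o=(r-b>60)&(abs(x-.45)<.05)&(abs(y+.35)<.05)&(z>.066)&(z<.09); print(' scr',rect(w[o]) if o.sum()>5 else '')
    for nm,k in (('bed',(abs(f[...,0])<.05)&(abs(f[...,1])<.08)&(z>.036)),('tray',(abs(f[...,0])<.06)&(f[...,1]<-.087)&(f[...,1]>-.15))):
        k=k&(r-b>60); N,l,st,ce=cv2.connectedComponentsWithStats(k.astype(np.uint8)); print(' ',nm,st[1:,4])
E
```

```text
t 36.12 p [0.4288 0.184  0.1689] yaw -7.42 tilt [0.0007 0.001 ] F [0.4 0.3 0.5] w 0.0855 g 0.0 q7 -2.34
top scribe (array([0., 0.]), array([0., 0.]), 0.0) (array([nan, nan]), np.float64(nan), 0) nan
 scr (array([ 449.8, -351. ]), array([49.9, 22.7]), 28.1)
  bed []
  tray [51 84]
side scribe (array([443.3, 301.2]), array([ 26.2, 124. ]), 80.7) (array([444.4, 297.6]), np.float64(172.6), 163) 0.0519
 scr (array([ 447.6, -352.6]), array([49.5, 23.8]), 29.9)
  bed [1]
  tray [75 89]fit.py:5: RuntimeWarning: Mean of empty slice.
  m=P[:,:2].mean(0); w,v=np.linalg.eigh(np.cov((P[:,:2]-m).T)); d=v[:,1]; return (m*1000).round(1),np.degrees(np.arctan2(d[1],d[0])).round(1),len(P)
  ret = um.true_divide(
  avg = a.mean(axis, **keepdims_kw)
fit.py:5: RuntimeWarning: Degrees of freedom <= 0 for slice
  m=P[:,:2].mean(0); w,v=np.linalg.eigh(np.cov((P[:,:2]-m).T)); d=v[:,1]; return (m*1000).round(1),np.degrees(np.arctan2(d[1],d[0])).round(1),len(P)
  c *= np.true_divide(1, fact)
  c *= np.true_divide(1, fact)
  return np.nanmean(a, axis, out=out, keepdims=keepdims)
```

Scribe and scraper are back in place, the bed is clear and the chips are in the tray.

```bash
python3 -c "
from cell import *
print(hand_in())"
```

```text
the job is handed in; nothing more can be done
None
```

The job is done and handed in at about 36 s: all four chips are in the tray, the scraper is back on its pad, and the scribe tip was drawn along the groove and the scribe laid back on its rest; its first grasp closed on nothing and was redone lower, and no verdict came back.

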